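# Grope under the half cover of a prop box for the one kiln prop left in it

### The job

One short kiln prop is left in the blue prop box, standing somewhere out of sight under the box's half cover. Feel across the floor under the cover until you find it, take it out, and set it down in the shallow wooden tray with the cork floor, without letting it drop in. Leave the tub, the bowl and the cup where they stand.

Things in the scene. Friction and masses are not known exactly. Their poses are not given: they have to be found in the camera images.
- box_floor (a point): Middle of the inner floor of the blue prop box (fixed to the bench), 4.5 mm above the bench. x runs from the low open front to the covered back, y along the width, z up. Inside: 160 mm in x (-80 to +80 mm), 250 mm in y (-125 to +125 mm); walls 4 mm thick. Front wall and the uncovered part of the side walls: 30 mm above the floor. The uncovered floor is empty.
- search_mid (a point): Fixed point of the box, 55 mm in +x of box_floor on the floor, same axes: middle of the strip under the cover where the one loose kiln prop stands. The prop itself is not tracked: an upright off-white ceramic cylinder, 32 mm in diameter, 32 mm high, about 60 g. Its centre may be within 7 mm either way in x and 68 mm either way in y of this point. The strip holds nothing else.
- cover_edge (a point): Middle of the underside of the cover's front edge, 36 mm in +x of box_floor and 71.5 mm above it; same axes. The fixed cover, 3 mm thick, reaches from here to the back wall across the whole width; a thin steel bead marks the edge. Fingers pointing straight down cannot reach under it; leaning 40 to 45 degrees, tips towards the back wall, they can.
- tray_floor (a point): Middle of the cork floor of the wooden tray (fixed to the bench), 9 mm above the bench; axes along the tray's sides, z up. The free floor is 136 mm square, the rim stands 11 mm above it and is 6 mm thick.
- liner: The square cork floor of the tray, 136 mm x 136 mm x 3 mm, that the prop must end on. Origin at the centre of its underside, 3 mm below tray_floor.
- glaze_tub: Bystander: white glaze tub with a green label, 72 mm in diameter, 60 mm high. Origin at the centre of its underside.
- bisque_bowl: Bystander: terracotta-coloured bowl, 90 mm in diameter at the rim, 45 mm high. Origin at the centre of its underside.
- blue_cup: Bystander: blue ceramic cup without handle, 68 mm in diameter, 75 mm high. Origin at the centre of its underside.
Not all that is in view belongs to the job. Of the things that look like the part that bears tray_floor, take the one that is farthest to the robot's left at the start.

How it is judged:
On the way:
1. the prop touches the cork floor of the tray while the gripper is still low over the tray, so that it was set down and not dropped (contact force between liner and anything else above 0.2 N and horizontal distance between the grasp point and tray_floor below 0.09 m and z of the grasp point in the frame of tray_floor below 0.065 m), for 0.1 s.
At the end, for the whole second after the job is handed in: The prop lies or stands released on the cork floor of the tray (the cork carries more than 0.2 N and less than 3 N: the prop's weight alone), and the tub, bowl and cup are within 30 mm of where they began (contact force between liner and anything else between 0.2 and 3 N and distance of each of glaze_tub, bisque_bowl, blue_cup from where it was at the start of the episode below 0.03 m); the robot touches nothing.
It fails at once if a bystander (tub, bowl or cup) is pushed more than 30 mm or picked up (distance of any of glaze_tub, bisque_bowl, blue_cup from where it was at the start of the episode above 0.03 m).
It also fails if it takes over 58 s, if anything falls off the work surface, if the arm or the gripper's body presses on something with over 40 N, if the wrist force passes 120 N, or if a joint passes its speed limit or range.

### The arm

A 7-joint arm with a two-finger parallel gripper is mounted at the origin on the work surface. World frame = base frame: x ahead of the robot, y to its left, z up, the work surface at z = 0. Lengths are in m, angles in rad, forces in N, time in s.
With the tool pointing down it reaches from about 0.4 to 0.875 m from the base axis. Payload 19.3 kg.
Tool frame: the origin (TCP) lies midway between the tips of the shut fingers; the grasp point (between the pads) lies 19 mm behind it; z points along the fingers, y is the direction in which the jaws open and shut (so a half turn about z gives the same grasp; the last joint's range is limited). The gripper opens to 85 mm and grips with 20 to 120 N. Pads are 22 mm wide; open, the fingers measure 114 mm over their backs; the gripper's body (76 mm by 85 mm) begins 54 mm behind the grasp point. The pads swing forward as they close: fully open they stand 13 mm farther back than shut.
Start: joints at [1.19, 0.521, -0.036, 1.599, 0.021, 1.021, -0.113], TCP at [0.191, -0.595, 0.231] pointing down, gripper open.
Joint ranges: [-2.91, 2.91], [-0.3, 2.13], [-1.5, 1.42], [0.17, 2.43], [-1.26, 4.41], [0.16, 1.93], [-2.52, 2.52]. Speed limits (rad/s): [1.89, 1.89, 2.39, 2.39, 3.01, 3.01, 3.01].

### API

Orientations are given as a rotation vector (axis times angle).
In Python, from cell import arm gives the robot as it stands. The module is installed in compiled form; this text tells all that it offers.
- The arm moves only by the shell command python3 -m crank 'ROWS' [FORCE]. ROWS is a JSON object of lists of equal length, an entry for each row: "delta_pos": the shift along the tool's x, y, z scaled (see below), a list of three; "rot": the turn, a rotation vector about the tool's x, y, z scaled (see below), a list of three; "gripper": the gripper's target within -1 to 1 (fully open at 1, half-way at 0, shut at -1). A call has exactly 8 rows; each row shifts and turns the pose as measured when the row begins, along the tool's axes as they then stand; what a row does not reach is not made up. The controller multiplies each number of a shift by 0.03 m and each number of a turn by 0.15 rad. A row lasts 1/10 s, in which the tool goes at most 50 mm and 8.59 degrees, less where a joint would pass 70% of its speed; a pose out of reach is approached as far as the arm can. A call with a number of a shift or a turn outside -1 to 1 is refused whole. A call with a gripper value outside its range is refused whole. The fingers move at their own pace and stop on an object; FORCE is the grip in N (left out, the last holds). Time passes only in rows, so rows that do not move let the fingers close, or fill a call up. It gives the time, the measured TCP pose, the force and the opening at its end, in the units of the state.
- arm.read_state(): the state, without advancing time (a new reading comes with each control period).
- arm.read_camera(name): name is "scene" or "top" or "wrist"; returns a dict with "image" (420x560x3 uint8, red, green, blue), "mtx" (3x3 intrinsics, pixels), "world_from_camera" (4x4, takes a point from camera to world coordinates). Camera axes: x right, y up, looking along -z (the intrinsics and any distortion apply to the point x, -y, -z); pixel columns grow to the right and rows downward; lengths in m; the calibration is good to about 2 mm. A picture is of the moment at which its call begins. There is no depth.
- arm.hand_in(): hands the job in, once; it reports no verdict.
The state is a dict: "t": time; "qpos": joint angles; "qd": joint speeds; "effort": joint torques, N m; "tcp_pos": TCP position; "tcp_rot": TCP orientation; "ft_force": force on the tool from outside, world axes, zero at the start; "ft_torque": the same for the moment, N m; "opening": finger opening in m.
Only numpy, scipy, OpenCV 4.12 (cv2) and the standard library are available. Lean on these libraries where they do the work, as an engineer would, in place of code of your own. Each camera call takes 0.05 s, during which the arm holds its last target.

## Working session

There is one attempt and no reset: what is moved stays moved. The work goes in short steps, Python scripts to look and compute and a shell command to move; the robot and the scene stay as the last step left them, time stands still between calls to the robot, and variables do not carry over. Pictures are saved under pics/ and viewed, and the job is handed in when it is done.

```bash
mkdir -p pics; python3 - <<'E'
from cell import arm
import cv2
s=arm.read_state()
for k,v in s.items(): print(k,v)
for n in ["scene","top","wrist"]:
    c=arm.read_camera(n); cv2.imwrite(f"pics/{n}0.png",c["image"][:,:,::-1]); print(n,c["mtx"].tolist(),c["world_from_camera"].round(4).tolist(), [k for k in c])
E
```

```text
t 0.0
qpos [ 1.1898298   0.5220006  -0.03631528  1.59999815  0.02120026  1.02109378
 -0.11280857]
qd [-0.0002082   0.00035925  0.00080149  0.00146716 -0.00023581  0.0001204
 -0.00042778]
effort [ 4.28450612e-04 -9.27096176e+01  1.97980665e+00 -3.69933486e+01
  1.78772846e-02  8.14705360e-03 -3.11969825e-05]
tcp_pos [ 0.19097471 -0.59475952  0.23073775]
tcp_rot [-3.10267880e+00 -4.85975928e-01  4.02942541e-04]
ft_force [ 0.28938777 -0.26184573  0.94550259]
ft_torque [-0.01407142  0.00977258  0.04087996]
opening 0.08550991598310456
scene [[493.2736514026337, 0.0, 278.67054322698345], [0.0, 493.2736514026337, 198.16154705535124], [0.0, 0.0, 1.0]] [[-0.2432, -0.7982, 0.5511, 1.3259], [0.9699, -0.2075, 0.1275, 0.1917], [0.0126, 0.5655, 0.8246, 1.2724], [0.0, 0.0, 0.0, 1.0]] ['image', 'mtx', 'world_from_camera']
top [[489.5764343763901, 0.0, 284.2721598300884], [0.0, 489.5764343763901, 211.61581623416012], [0.0, 0.0, 1.0]] [[0.0047, 0.9972, -0.074, 0.4427], [-0.9999, 0.0036, -0.0144, 0.0082], [-0.0141, 0.074, 0.9972, 1.3058], [0.0, 0.0, 0.0, 1.0]] ['image', 'mtx', 'world_from_camera']
wrist [[304.71066103352, 0.0, 273.8100593985335], [0.0, 304.71066103352, 210.5504818953112], [0.0, 0.0, 1.0]] [[0.3071, 0.901, 0.3065, 0.2698], [-0.9517, 0.2908, 0.0987, -0.5683], [-0.0002, -0.322, 0.9467, 0.3732], [0.0, 0.0, 0.0, 1.0]] ['image', 'mtx', 'world_from_camera']
```

View pics/scene0.png

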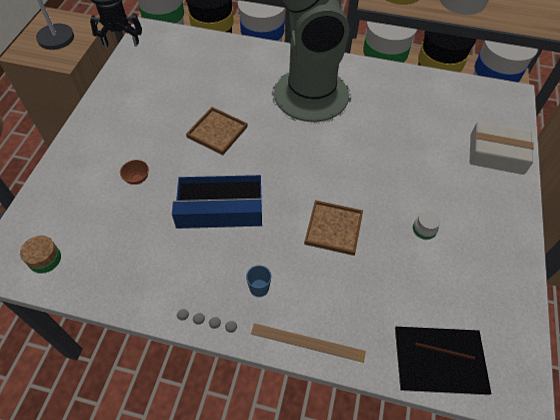

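View pics/top0.png

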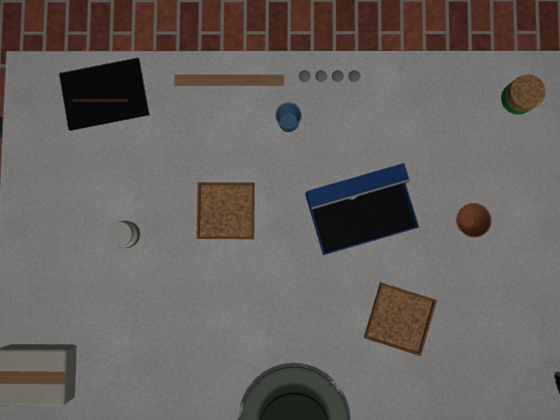

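View pics/wrist0.png

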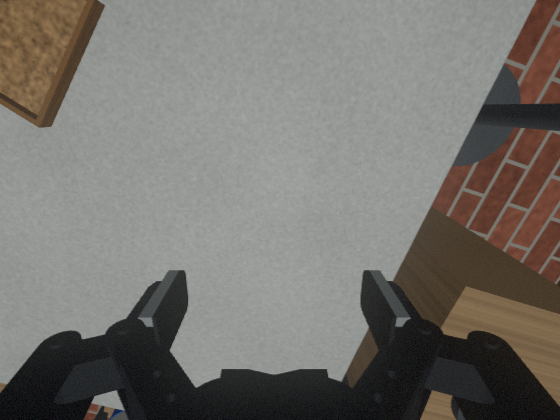

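```bash
python3 - <<'E'
import cv2
im=cv2.imread("pics/top0.png")
a=cv2.resize(im[150:265,290:435],None,fx=5,fy=5,interpolation=cv2.INTER_CUBIC)
cv2.imwrite("pics/boxz.png",cv2.convertScaleAbs(a,alpha=1.8,beta=20))
a=cv2.resize(im[170:250,185:265],None,fx=7,fy=7,interpolation=cv2.INTER_CUBIC);cv2.imwrite("pics/trayz.png",a)
im=cv2.imread("pics/scene0.png")
a=cv2.resize(im[165:240,165:275],None,fx=7,fy=7,interpolation=cv2.INTER_CUBIC);cv2.imwrite("pics/boxs.png",cv2.convertScaleAbs(a,alpha=1.8,beta=20))
E
```

```text
(no output)
```

View pics/boxz.png

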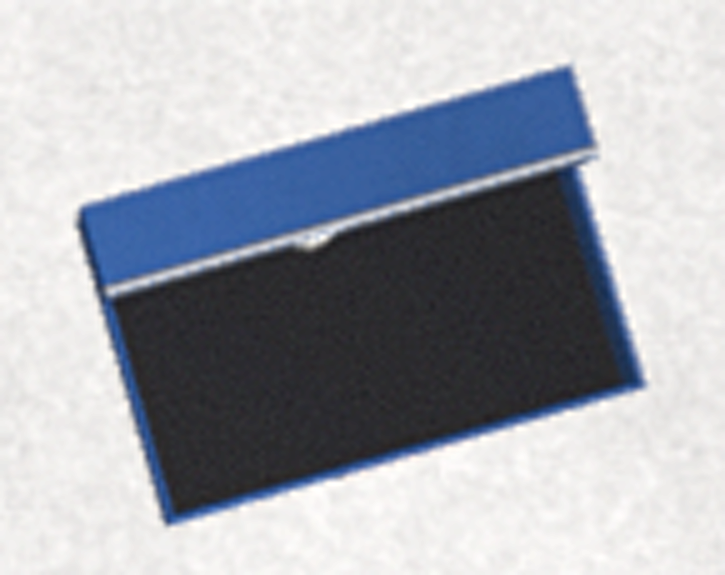

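View pics/trayz.png

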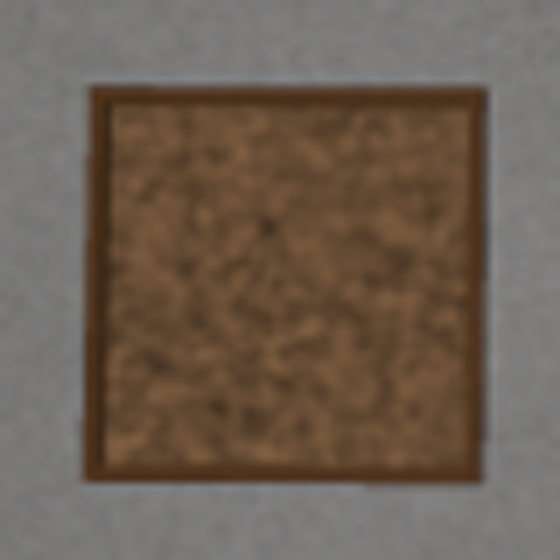

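View pics/boxs.png

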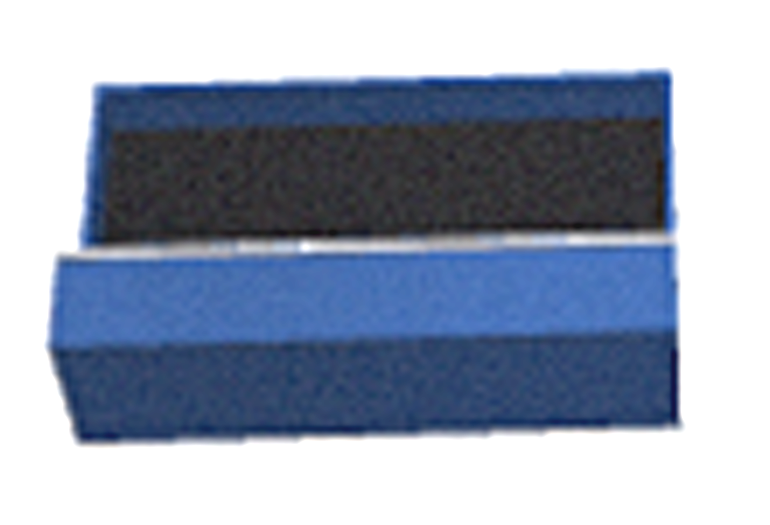

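```bash
cat > h.py <<'E'
import numpy as np, cv2, pickle
from scipy.spatial.transform import Rotation as R
from scipy.optimize import least_squares
def proj(c,p):
    T=np.linalg.inv(c["world_from_camera"]); q=np.atleast_2d(p)@T[:3,:3].T+T[:3,3]
    return np.c_[c["mtx"][0,0]*q[:,0]/-q[:,2]+c["mtx"][0,2], c["mtx"][1,1]*-q[:,1]/-q[:,2]+c["mtx"][1,2]]
def ray(c,u,v,z):
    M=c["world_from_camera"]; d=M[:3,:3]@np.array([(u-c["mtx"][0,2])/c["mtx"][0,0],-(v-c["mtx"][1,2])/c["mtx"][1,1],-1])
    o=M[:3,3]; return o+d*(z-o[2])/d[2]
def W(x,y,th,p,z0):
    p=np.asarray(p,float); return np.c_[x+np.cos(th)*p[:,0]-np.sin(th)*p[:,1], y+np.sin(th)*p[:,0]+np.cos(th)*p[:,1], z0+p[:,2]]
E
python3 - <<'E'
from h import *
from cell import arm
C={n:arm.read_camera(n) for n in("scene","top")}
pickle.dump(C,open("cams.pkl","wb"))
z=lambda l,ox,oy,s:[(ox+(a+.5)/s-.5,oy+(b+.5)/s-.5) for a,b in l]
top=np.array(z([(168,523),(645,384),(107,292),(597,154),(80,208),(572,66)],290,150,5))
P=np.array([[-84,129,30],[-84,-129,30],[36,129,74.5],[36,-129,74.5],[84,129,74.5],[84,-129,74.5]])/1e3
sc=np.array(z([(97,85),(669,70),(57,256),(676,239),(50,345),(676,330)],165,165,7))
PS=P[[1,0,3,2,5,4]]
f=lambda v,w=(1,1):np.r_[w[0]*(proj(C["top"],W(*v,P,.0045))-top).ravel(),w[1]*(proj(C["scene"],W(*v,PS,.0045))-sc).ravel()]
for w in[(1,0),(0,1),(1,1)]:
    r=least_squares(f,[.47,-.13,.25],args=(w,)); print(w,r.x.round(4),r.fun.round(1))
x,y,th=r.x
for zz in(.0365,.0445,.0790):
    p=ray(C["top"],290+315/5,150+246/5,zz); d=p[:2]-[x,y]; print("bump local",zz,(np.cos(th)*d[0]+np.sin(th)*d[1]).round(4),(-np.sin(th)*d[0]+np.cos(th)*d[1]).round(4))
tr=np.array(z([(92,87),(487,88),(482,481),(85,480)],185,170,7)); 
PT=np.array([[74,74,11],[74,-74,11],[-74,-74,11],[-74,74,11]])/1e3
r=least_squares(lambda v:(proj(C["top"],W(*v,PT,.009))-tr).ravel(),[.47,.13,0]);print("tray",r.x.round(4),r.fun.round(1))
print("scene tray proj",proj(C["scene"],W(*r.x,PT,.009)).round(0).tolist())
for n,(u,v) in dict(tub=(125,234),bowl=(474,220),cup=(288,117)).items(): print(n,ray(C["top"],u,v,.05).round(3))
E
```

```text
(1, 0) [ 0.543  -0.1746  0.284 ] [-0.1  0.3  0.3  0.5 -0.2  0.6  0.3 -0.1 -0.1 -0.8 -0.3 -0.6  0.   0.
  0.   0.   0.  -0.   0.  -0.   0.   0.   0.   0. ]
(0, 1) [ 0.5432 -0.1763  0.2862] [ 0.   0.   0.   0.   0.   0.   0.  -0.   0.  -0.   0.  -0.  -0.3  0.1
  0.5  0.2 -0.1 -0.6  0.  -0.5 -0.4  0.5  0.4  0.2]
(1, 1) [ 0.5432 -0.1753  0.2849] [ 0.2  0.3  0.6  0.4  0.1  0.6  0.6 -0.1  0.1 -0.8 -0.  -0.7 -0.   0.1
  0.8  0.3  0.2 -0.6  0.3 -0.4 -0.2  0.6  0.7  0.3]
bump local 0.0365 0.0322 0.0149
bump local 0.0445 0.0317 0.0161
bump local 0.079 0.0296 0.0212
tray [ 5.417e-01  1.820e-01 -3.000e-04] [ 0.3  0.1 -0.4  0.1 -0.2 -0.1  0.3 -0.2]
scene tray proj [[355.0, 252.0], [305.0, 241.0], [315.0, 200.0], [363.0, 210.0]]
tub [0.477 0.436 0.05 ]
bowl [ 0.516 -0.459  0.05 ]
cup [0.783 0.018 0.05 ]
```

```bash
cat >> h.py <<'E'
BX=(.5432,-.1753,.285,.0045); TR=(.5417,.182,0.,.009)
def loc(F,p): 
    c,s=np.cos(F[2]),np.sin(F[2]); d=np.asarray(p)-[F[0],F[1],F[3]]; return np.array([c*d[0]+s*d[1],-s*d[0]+c*d[1],d[2]])
def glob(F,p): return W(F[0],F[1],F[2],[p],F[3])[0]
def goto(s,F,p,tilt):
    """units: total shift (in 0.03m) and turn (in .15rad), in present tool axes"""
    Rc=R.from_rotvec(s["tcp_rot"]); th=F[2]
    x=np.array([np.cos(th)*np.cos(tilt),np.sin(th)*np.cos(tilt),np.sin(tilt)]); z=np.array([np.cos(th)*np.sin(tilt),np.sin(th)*np.sin(tilt),-np.cos(tilt)])
    Rt=R.from_matrix(np.c_[x,np.cross(z,x),z])
    d=Rc.inv().apply(glob(F,p)-s["tcp_pos"])
    print("t",round(s["t"],2),"loc",(loc(F,s["tcp_pos"])*1e3).round(1),"tilt",np.degrees(np.arccos(-Rc.as_matrix()[2,2])).round(1),"f",np.round(s["ft_force"],1),"open",round(s["opening"],4))
    print("shift",(d/.03).round(2),"turn",((Rc.inv()*Rt).as_rotvec()/.15).round(2))
E
python3 -m crank '{"delta_pos":[[0.84,-0.64,0],[0.84,-0.64,0],[0.84,-0.64,0],[0.84,-0.64,0],[0.84,-0.64,0],[0.84,-0.64,0],[0.84,-0.64,0],[0.84,-0.64,0]],"rot":[[0,0,0],[0,0,0],[0,0,0],[0,0,0],[0,0,0],[0,0,0],[0,0,0],[0,0,0]],"gripper":[1,1,1,1,1,1,1,1]}'
python3 - <<'E'
from h import *
from cell import arm
goto(arm.read_state(),BX,(-.06,.015,.2),0)
E
```

```text
t: 1.05
tcp_pos: [0.3376, -0.3824, 0.2298]
tcp_rot: [-3.105, -0.475, 0.003]
ft_force: [0.7, 0.4, -0.1]
opening: 0.0854
t 1.05 loc [-255.5 -141.   225.3] tilt 0.1 f [ 0.7  0.4 -0.1] open 0.0854
shift [ 6.61 -5.08  0.83] turn [-0.    0.01  0.12]
```

```bash

python3 -m crank '{"delta_pos":[[0.84,-0.64,0],[0.84,-0.64,0],[0.84,-0.64,0],[0.84,-0.64,0],[0.84,-0.64,0],[0.84,-0.64,0],[0.84,-0.64,0],[0.8,-0.64,0]],"rot":[[0,0,0.02],[0,0,0.02],[0,0,0.02],[0,0,0.02],[0,0,0.02],[0,0,0.02],[0,0,0],[0,0,0]],"gripper":[1,1,1,1,1,1,1,1]}'
python3 -m crank '{"delta_pos":[[0,0,0],[0,0,0],[0,0,0],[0,0,0],[0,0,0],[0,0,0],[0,0,0],[0,0,0]],"rot":[[0,0.9,0],[0,0.9,0],[0,0.9,0],[0,0.9,0],[0,0.9,0],[0,0.6,0],[0,0,0],[0,0,0]],"gripper":[1,1,1,1,1,1,1,1]}'
python3 - <<'E'
from h import *
from cell import arm
goto(arm.read_state(),BX,(-.06,.015,.13),np.radians(43))
c=arm.read_camera("wrist"); cv2.imwrite("pics/w1.png",c["image"][:,:,::-1])
E
```

```text
t: 1.85
tcp_pos: [0.4901, -0.1681, 0.2302]
tcp_rot: [3.109, 0.445, -0.001]
ft_force: [0.3, -0.3, 0.8]
opening: 0.0855
t: 2.65
tcp_pos: [0.4962, -0.1551, 0.2269]
tcp_rot: [-2.864, -0.438, -0.893]
ft_force: [0.8, 0.4, 0.2]
opening: 0.0855
t 2.65 loc [-39.4  32.5 222.4] tilt 34.8 f [0.8 0.4 0.2] open 0.0855
shift [-2.33  0.63  2.12] turn [-0.2   0.96  0.05]
```

View pics/w1.png

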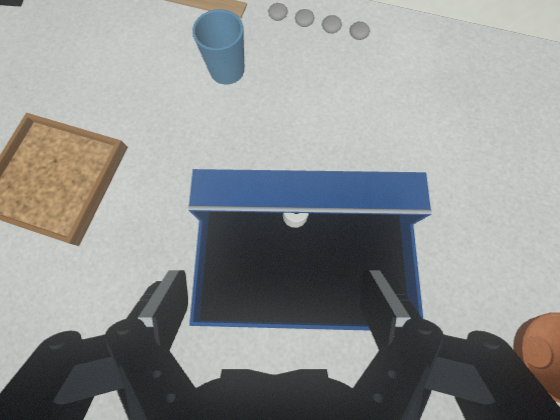

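The wrist view shows a white cylinder under the cover edge: it spans columns 282 to 308, and its foot is at about (295,228). That confirms the bump in the top view was the prop. Next I'll locate it.

```bash

python3 - <<'E'
from h import *
from cell import arm
s=arm.read_state(); c=arm.read_camera("wrist")
a=cv2.resize(c["image"][195:245,260:330,::-1],None,fx=9,fy=9,interpolation=cv2.INTER_CUBIC); cv2.imwrite("pics/w1z.png",a)
for p in[(295,228.0,.0045),(283,218,.0365),(308,218,.0365)]: print(loc(BX,ray(c,*p)).round(4))
print("edge ends",loc(BX,ray(c,190,208,.0774)).round(4),loc(BX,ray(c,431,213,.0774)).round(4),"front",loc(BX,ray(c,191,326,.0345)).round(4),loc(BX,ray(c,424,322,.0345)).round(4))
E
```

```text
[0.0355 0.0123 0.    ]
[0.0403 0.0283 0.032 ]
[ 0.0409 -0.0017  0.032 ]
edge ends [0.0386 0.1291 0.0729] [ 0.0384 -0.128   0.0729] front [-0.0845  0.1275  0.03  ] [-0.0733 -0.1279  0.03  ]
```

View pics/w1z.png

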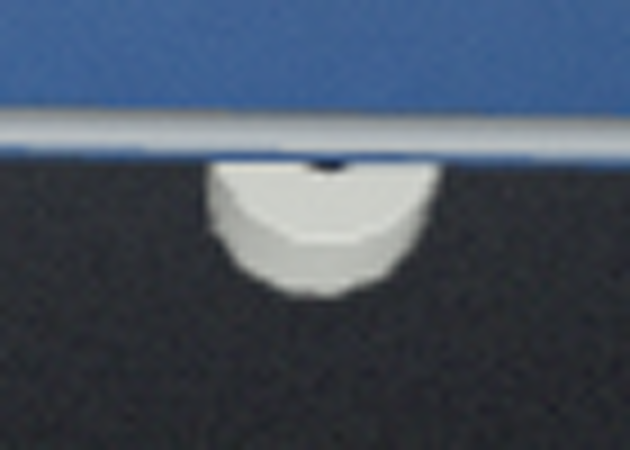

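```bash

python3 -m crank '{"delta_pos":[[-0.5,0.2,0.5],[-0.5,0.2,0.5],[-0.5,0.2,0.5],[-0.4,0,0.4],[0,0,0],[0,0,0],[0,0,0],[0,0,0]],"rot":[[-0.1,0.5,0.02],[-0.1,0.5,0.02],[0,0,0],[0,0,0],[0,0,0],[0,0,0],[0,0,0],[0,0,0]],"gripper":[0.4,0.4,0.4,0.4,0.4,0.4,0.4,0.4]}' 40
python3 - <<'E'
from h import *
from cell import arm
goto(arm.read_state(),BX,(.0075,.0135,.069),np.radians(43))
E
```

```text
t: 3.55
tcp_pos: [0.5032, -0.1624, 0.1823]
tcp_rot: [-2.808, -0.465, -0.989]
ft_force: [0.1, -0.5, 0.6]
opening: 0.0596
t 3.55 loc [-34.8  23.6 177.8] tilt 39.0 f [ 0.1 -0.5  0.6] open 0.0596
shift [-1.2   0.47  3.69] turn [-0.31  0.47  0.17]
```

```bash

python3 -m crank '{"delta_pos":[[-0.4,0.15,0.7],[-0.4,0.15,0.7],[-0.3,0.15,0.7],[-0.2,0.1,0.7],[0,0,0.6],[0,0,0.3],[0,0,0],[0,0,0]],"rot":[[-0.2,0.4,0.1],[-0.15,0.3,0.1],[-0.1,0.1,0],[0,0,0],[0,0,0],[0,0,0],[0,0,0],[0,0,0]],"gripper":[0.4,0.4,0.4,0.4,0.4,0.4,0.4,0.4]}' 40
python3 - <<'E'
from h import *
from cell import arm
goto(arm.read_state(),BX,(.0075,.0135,.069),np.radians(43))
E
```

```text
t: 4.35
tcp_pos: [0.5561, -0.2134, 0.1331]
tcp_rot: [-2.739, -0.433, -1.049]
ft_force: [0.3, -0.9, -0.6]
opening: 0.0598
t 4.35 loc [  1.7 -40.2 128.6] tilt 42.6 f [ 0.3 -0.9 -0.6] open 0.0598
shift [-1.2  -1.66  1.73] turn [-0.53  0.07 -0.02]
```

```bash

python3 - <<'E'
from h import *
from cell import arm
s=arm.read_state(); print(s["qpos"].round(3)); goto(s,BX,(.0075,.0135,.069),np.radians(43)); print(R.from_rotvec(s["tcp_rot"]).as_matrix().round(3))
E
```

```text
[ 1.154  0.699 -0.767  2.12  -1.262  0.162  0.59 ]
t 4.35 loc [  1.7 -40.2 128.6] tilt 42.6 f [ 0.3 -0.9 -0.6] open 0.0598
shift [-1.2  -1.66  1.73] turn [-0.53  0.07 -0.02]
[[ 0.709  0.33   0.623]
 [ 0.206 -0.942  0.265]
 [ 0.674 -0.06  -0.736]]
```

```bash
cat > fit.py <<'E'
from h import *
from cell import arm
import itertools
s=arm.read_state()
D=[([1.1898298,0.5220006,-0.03631528,1.59999815,0.02120026,1.02109378,-0.11280857],[0.19097471,-0.59475952,0.23073775],[-3.10267880,-4.85975928e-01,4.02942541e-04]),(s["qpos"],s["tcp_pos"],s["tcp_rot"])]
def fk(q,sg,v):
    h,L1,L2,L3,c1,c7,a0,a1,a2=v
    r=lambda ax,a:R.from_euler(ax,a)
    A=r('z',sg[0]*q[0]+c1); p=np.array([0,0,h])+A.apply([a0,0,0]); A=A*r('y',q[1]); p=p+A.apply([0,0,L1])
    A=A*r('z',sg[1]*q[2]); p=p+A.apply([a1,0,0]); A=A*r('y',q[3]); p=p+A.apply([-a1,0,L2]); A=A*r('z',sg[2]*q[4])*r('y',q[5]); p=p+A.apply([a2,0,L3]); A=A*r('z',sg[3]*q[6]+c7)
    return p,A
def res(v,sg):
    o=[]
    for q,p,w in D:
        P,A=fk(q,sg,v); o+=list(P-p)+list(.3*(A.inv()*R.from_rotvec(w)).as_rotvec())
    return np.r_[o,.05*np.array(v[6:])]
if __name__=="__main__":
  out=[]
  for sg in itertools.product([1,-1],repeat=4):
   for c7 in(0,1.57,3.1,-1.57):
    for c1 in (-2.5,0): 
     r=least_squares(res,[.3,.4,.4,.25,c1,c7,0,0,0],args=(sg,)); out.append((r.cost,sg,r.x.round(3).tolist()))
  out.sort(key=lambda a:a[0])
  for o in out[:6]: print(o)
E
python3 fit.py
```

```text
(np.float64(0.00017744035583506265), (-1, -1, -1, -1), [0.187, 0.614, 0.485, 0.228, -0.083, 1.499, -0.001, -0.017, 0.069])
(np.float64(0.00017744035583506295), (-1, -1, -1, -1), [0.187, 0.614, 0.485, 0.228, -0.083, 1.499, -0.001, -0.017, 0.069])
(np.float64(0.00017744035583507447), (-1, -1, -1, -1), [0.187, 0.614, 0.485, 0.228, -0.083, 1.499, -0.001, -0.017, 0.069])
(np.float64(0.00017744035583508146), (-1, -1, -1, -1), [0.187, 0.614, 0.485, 0.228, -0.083, 1.499, -0.001, -0.017, 0.069])
(np.float64(0.00017744035583508778), (-1, -1, -1, -1), [0.187, 0.614, 0.485, 0.228, -0.083, 1.499, -0.001, -0.017, 0.069])
(np.float64(0.0005378033122733813), (1, -1, -1, -1), [0.193, 0.625, 0.541, 0.21, -2.457, 1.477, 0.002, -0.031, 0.106])
```

```bash
python3 - <<'E'
from fit import *
for c1,c7 in((0,np.pi/2),(-.083,1.499)):
  for q,p,w in D:
    P,A=fk(q,(-1,)*4,[.187,.614,.485,.228,c1,c7,-.001,-.017,.069]); print((P-p).round(4),(A.inv()*R.from_rotvec(w)).as_rotvec().round(4))
# orientation only fit w/ offsets
def ro(v,sg):
    o=[]
    for q,p,w in D:
        A=R.from_euler('z',v[7])
        for i,ax in enumerate('zyzyzyz'): A=A*R.from_euler(ax,(q[i]*sg[i]+v[i]))
        o+=list((A.inv()*R.from_rotvec(w)).as_rotvec())
    return np.r_[o,.02*np.array(v)]
out=[]
for sg in itertools.product([1,-1],repeat=7):
  if sg[1]<0: continue
  for c7 in(0,1.57,3.14,-1.57):
   for c1 in(0,-2.45):
    r=least_squares(ro,[c1,0,0,0,0,0,c7,0],args=(sg,)); out.append((r.cost,sg,r.x.round(3).tolist()))
out.sort(key=lambda a:a[0])
for o in out[:10]: print(o)
E
```

```text
[0.0545 0.0196 0.0007] [ 0.  0. -0.]
[0.0163 0.0462 0.0008] [-0. -0. -0.]
[0.006  0.0012 0.0007] [-0.     -0.0001 -0.0112]
[ 0.0005 -0.0006  0.0008] [ 0.0561 -0.0029  0.0107]
(np.float64(0.00041614269347400813), (1, 1, 1, 1, 1, 1, 1), [0.287, -0.026, 0.244, -0.087, -0.13, 0.122, -1.347, 0.287])
(np.float64(0.0004161426935384611), (1, 1, 1, 1, 1, 1, 1), [0.287, -0.026, 0.244, -0.087, -0.13, 0.122, -1.347, 0.287])
(np.float64(0.0004161426936266153), (1, 1, 1, 1, 1, 1, 1), [0.287, -0.026, 0.244, -0.087, -0.13, 0.122, -1.347, 0.287])
(np.float64(0.0004821744600930205), (-1, 1, -1, 1, -1, 1, -1), [0.055, -0.02, -0.122, -0.043, 0.068, 0.066, 1.541, 0.055])
(np.float64(0.0004821744605907551), (-1, 1, -1, 1, -1, 1, -1), [0.055, -0.02, -0.122, -0.043, 0.068, 0.066, 1.541, 0.055])
(np.float64(0.0004821744606665457), (-1, 1, -1, 1, -1, 1, -1), [0.055, -0.02, -0.122, -0.043, 0.068, 0.066, 1.541, 0.055])
(np.float64(0.00048217446067134014), (-1, 1, -1, 1, -1, 1, -1), [0.055, -0.02, -0.122, -0.043, 0.068, 0.066, 1.541, 0.055])
(np.float64(0.00048217446123755616), (-1, 1, -1, 1, -1, 1, -1), [0.055, -0.02, -0.122, -0.043, 0.068, 0.066, 1.541, 0.055])
(np.float64(0.00048217446140441514), (-1, 1, -1, 1, -1, 1, -1), [0.055, -0.02, -0.122, -0.043, 0.068, 0.066, 1.541, 0.055])
(np.float64(0.0005940528420663088), (-1, 1, 1, -1, 1, -1, 1), [-0.178, -1.172, -0.1, -0.034, 0.088, 0.158, 1.216, -0.178])
```

```bash
cat > kin.py <<'E'
from h import *
import json,os
Z=np.array([0,0,1.]);
def fk(q,v):
    h,L1,L2,L3,b1,b2,a1,a2=v   # b lateral, a forward offsets (elbow a1, wrist a2)
    E=R.from_euler
    A=E('z',-q[0]); p=np.array([0,0,h]); A=A*E('y',q[1])*E('z',-q[2]); p=p+A.apply([a1,b1,L1]); A=A*E('y',q[3]); p=p+A.apply([-a1,b2,L2]); A=A*E('z',-q[4])*E('y',q[5]); p=p+A.apply([a2,0,L3]); A=A*E('z',-q[6]+np.pi/2)
    return p,A
def data(): return [json.loads(l) for l in open("fk.txt")]
def rec(s): open("fk.txt","a").write(json.dumps([list(s["qpos"]),list(s["tcp_pos"]),list(s["tcp_rot"])])+"\n")
def fit():
    D=data()
    f=lambda v:np.r_[np.concatenate([fk(q,v)[0]-p for q,p,w in D]),.003*np.array(v[4:])]
    return least_squares(f,[.2,.6,.5,.23,0,0,0,0])
E
python3 - <<'E'
from kin import *
from cell import arm
rec(dict(qpos=[1.1898298,0.5220006,-0.03631528,1.59999815,0.02120026,1.02109378,-0.11280857],tcp_pos=[0.19097471,-0.59475952,0.23073775],tcp_rot=[-3.10267880,-4.85975928e-01,4.02942541e-04]))
rec(arm.read_state())
r=fit();print(r.x.round(4),(r.fun*1e3).round(2))
E
```

```text
[ 0.3437  0.5688  0.4413  0.3617 -0.0295 -0.0295 -0.0344 -0.0101] [ 0.    0.    0.    0.   -0.   -0.   -0.09 -0.09 -0.1  -0.03]
```

```bash

python3 -m crank '{"delta_pos":[[0.5,0,-0.6],[0.5,0,-0.6],[0.4,0,-0.7],[0.3,0,-0.7],[0.3,0,-0.7],[0,0,-0.4],[0,0,0],[0,0,0]],"rot":[[0,-0.3,0],[0,-0.6,0],[0,-0.6,0],[0,-0.6,0],[0,-0.6,0],[0,-0.6,0],[0,-0.4,0],[0,0,0]],"gripper":[0.4,0.4,0.4,0.4,0.4,0.4,0.4,0.4]}' 40
python3 - <<'E'
from kin import *
from cell import arm
s=arm.read_state();rec(s);print(s["qpos"].round(3));goto(s,BX,(.0075,.0135,.069),np.radians(43))
r=fit();print(r.x.round(4),(r.fun*1e3).round(2))
E
```

```text
t: 5.15
tcp_pos: [0.543, -0.2231, 0.2314]
tcp_rot: [-2.964, -0.494, -0.409]
ft_force: [0.0, 0.6, -0.7]
opening: 0.0593
[ 0.331  0.4    0.12   1.853 -0.421  0.771 -0.516]
t 5.15 loc [-13.6 -45.8 226.9] tilt 16.7 f [ 0.   0.6 -0.7] open 0.0593
shift [-0.73 -1.6   5.39] turn [-0.54  3.11  0.11]
[ 0.3878  0.5263  0.4275  0.3803 -0.0301 -0.0301 -0.0271 -0.0332] [-0.32 -0.33 -1.5   0.04  0.56 -1.76  0.    1.04  3.25 -0.09 -0.09 -0.08
 -0.1 ]
```

```bash
cat > ik.py <<'E'
from kin import *
LO=np.array([-2.91,-.3,-1.5,.17,-1.26,.16,-2.52]);HI=np.array([2.91,2.13,1.42,2.43,4.41,1.93,2.52])
def target(F,p,tilt,flip,roll=0):
    th=F[2]; x=np.array([np.cos(th)*np.cos(tilt),np.sin(th)*np.cos(tilt),np.sin(tilt)]); z=np.array([np.cos(th)*np.sin(tilt),np.sin(th)*np.sin(tilt),-np.cos(tilt)])
    if flip: x=-x
    return glob(F,p),R.from_matrix(np.c_[x,np.cross(z,x),z])
def solve(P,A,v,q0,q3=None):
    def f(q):
        p,B=fk(q,v); o=np.r_[(p-P)*5,(B.inv()*A).as_rotvec()]
        return np.r_[o, .0005*(q-q0)]
    m=.03
    r=least_squares(f,np.clip(q0,LO+m+.01,HI-m-.01),bounds=(LO+m,HI-m)); return r.x,np.abs(f(r.x)[:6]).max()
E
python3 - <<'E'
from ik import *
v=fit().x
rng=np.random.default_rng(0)
for name,p,t in(("grasp43",(.0615,.0135,.0105),43),("grasp40",(.0615,.0135,.0105),40)):
  for flip in(0,1):
    S=[]
    for k in range(60):
        q,e=solve(*target(BX,p,np.radians(t),flip),v,rng.uniform(LO,HI))
        if e<3e-3: S.append(q)
    S.sort(key=lambda q:q[4]); print(name,flip,len(S))
    for q in S[::max(1,len(S)//8)]: print(q.round(2))
E
```

```text
grasp43 0 43
[ 1.49  1.65 -1.47  2.13  2.03  0.84 -2.08]
[ 1.46  1.57 -1.4   2.13  2.05  0.75 -2.16]
[ 1.34  1.32 -1.17  2.11  2.21  0.49 -2.49]
[ 0.79  0.91 -0.51  2.09  3.57  0.36  1.98]
[-0.42  1.86  1.34  2.18  3.67  1.9   0.41]
[-0.42  1.86  1.34  2.18  3.67  1.9   0.41]
[ 0.51  0.87 -0.17  2.11  3.83  0.54  1.57]
[0.26 0.9  0.13 2.13 3.93 0.73 1.34]
[-0.15  1.14  0.68  2.15  3.96  1.16  1.  ]
grasp43 1 41
[ 1.49  1.65 -1.47  2.13  2.03  0.84  1.07]
[ 1.43  1.49 -1.33  2.12  2.08  0.67  0.9 ]
[ 1.34  1.33 -1.18  2.11  2.2   0.5   0.67]
[ 1.23  1.19 -1.01  2.09  2.43  0.36  0.32]
[ 1.18  1.14 -0.95  2.09  2.56  0.32  0.15]
[ 1.11  1.08 -0.86  2.08  2.78  0.28 -0.14]
[ 0.83  0.93 -0.56  2.09  3.5   0.34 -1.07]
[ 0.4   0.88 -0.04  2.12  3.88  0.62 -1.68]
[-0.04  1.04  0.52  2.14  3.97  1.02 -2.04]
grasp40 0 39
[ 1.45  1.6  -1.47  2.12  1.98  0.87 -2.1 ]
[ 1.45  1.6  -1.47  2.12  1.98  0.87 -2.1 ]
[ 1.29  1.27 -1.15  2.1   2.11  0.49 -2.47]
[ 1.28  1.26 -1.14  2.1   2.13  0.48 -2.49]
[ 0.92  0.95 -0.67  2.06  3.12  0.23  2.49]
[-0.43  1.87  1.39  2.17  3.72  1.88  0.36]
[ 0.54  0.85 -0.24  2.09  3.81  0.42  1.59]
[-0.38  1.5   1.11  2.15  3.91  1.54  0.65]
[0.27 0.87 0.09 2.11 3.96 0.62 1.31]
[0.02 0.96 0.41 2.12 4.01 0.84 1.11]
grasp40 1 32
[ 1.45  1.6  -1.47  2.12  1.98  0.87  1.05]
[ 1.45  1.6  -1.47  2.12  1.98  0.87  1.05]
[ 1.32  1.3  -1.19  2.1   2.08  0.53  0.73]
[ 1.27  1.24 -1.12  2.09  2.14  0.46  0.62]
[ 1.21  1.16 -1.02  2.08  2.26  0.37  0.44]
[ 1.01  1.   -0.77  2.06  2.81  0.23 -0.27]
[ 0.55  0.85 -0.26  2.09  3.8   0.41 -1.54]
[ 0.15  0.9   0.24  2.11  3.99  0.72 -1.93]
```

```bash
cat > plan.py <<'E'
from ik import *
from cell import arm
def rows(q,qg,v,n,s):
    """joint path q->qg in n steps -> per-row tool deltas from model"""
    p,A=fk(q,v); out=[]
    for k in range(1,n+1):
        p2,A2=fk(q+(qg-q)*k/n,v); d=A.inv().apply(p2-p)/.03; w=(A.inv()*A2).as_rotvec()/.15
        out.append((d,w,p2)); p,A=p2,A2
    return out
E
python3 - <<'E'
from plan import *
s=arm.read_state(); v=fit().x; q=np.array(s["qpos"])
rng=np.random.default_rng(1); best=[]
for k in range(40):
    g,e=solve(*target(BX,(-.03,.0135,.14),np.radians(42),1),v,np.r_[rng.uniform(-.3,1.4),.6,rng.uniform(-1.2,.5),2,rng.uniform(1.8,4.2),.4,rng.uniform(-1.5,1)])
    if e<3e-3: best.append((np.abs(g-q).max(),g))
best.sort(key=lambda a:a[0])
for b in best[::6]: print(b[0].round(2),b[1].round(2))
g=best[0][1]
for d,w,p in rows(q,g,v,30,s): print(d.round(2),w.round(2),p.round(3))
E
```

```text
2.23 [ 1.51  0.87 -1.17  2.26  1.81  0.19  0.8 ]
4.57 [ 1.06  0.56 -0.7   2.26  4.14  0.19 -1.79]
4.57 [ 1.06  0.56 -0.7   2.26  4.14  0.19 -1.79]
4.57 [ 1.06  0.56 -0.7   2.26  4.14  0.19 -1.79]
4.57 [ 1.06  0.56 -0.7   2.26  4.14  0.19 -1.79]
4.57 [ 1.06  0.56 -0.7   2.26  4.14  0.19 -1.79]
4.73 [ 0.51  0.52 -0.02  2.28  4.31  0.53 -2.05]
[-0.74  0.21  0.41] [-0.06 -0.3  -0.59] [ 0.528 -0.233  0.216]
[-0.69  0.13  0.4 ] [-0.04 -0.28 -0.61] [ 0.514 -0.243  0.2  ]
[-0.64  0.06  0.4 ] [-0.02 -0.26 -0.62] [ 0.5   -0.253  0.184]
[-0.58  0.    0.4 ] [-0.01 -0.23 -0.63] [ 0.488 -0.262  0.169]
[-0.51 -0.04  0.39] [ 0.   -0.2  -0.65] [ 0.477 -0.27   0.156]
[-0.44 -0.08  0.38] [ 0.01 -0.17 -0.66] [ 0.467 -0.277  0.143]
[-0.37 -0.11  0.36] [ 0.01 -0.14 -0.67] [ 0.458 -0.283  0.132]
[-0.3  -0.13  0.35] [-0.   -0.12 -0.68] [ 0.451 -0.289  0.121]
[-0.23 -0.13  0.33] [-0.01 -0.09 -0.69] [ 0.445 -0.293  0.11 ]
[-0.16 -0.12  0.31] [-0.02 -0.07 -0.69] [ 0.44  -0.296  0.101]
[-0.1  -0.11  0.28] [-0.04 -0.05 -0.7 ] [ 0.437 -0.299  0.092]
[-0.04 -0.08  0.26] [-0.06 -0.04 -0.7 ] [ 0.435 -0.3    0.085]
[
[... 414 characters left out ...]
77  0.056]
[0.07 0.3  0.01] [-0.23 -0.1  -0.69] [ 0.456 -0.27   0.057]
[ 0.04  0.34 -0.02] [-0.24 -0.12 -0.69] [ 0.462 -0.262  0.059]
[-0.    0.37 -0.05] [-0.25 -0.15 -0.69] [ 0.468 -0.253  0.062]
[-0.05  0.4  -0.08] [-0.25 -0.18 -0.68] [ 0.475 -0.244  0.067]
[-0.1   0.42 -0.12] [-0.24 -0.21 -0.68] [ 0.481 -0.234  0.074]
[-0.16  0.43 -0.14] [-0.23 -0.24 -0.68] [ 0.487 -0.224  0.082]
[-0.21  0.43 -0.17] [-0.21 -0.27 -0.68] [ 0.493 -0.213  0.092]
[-0.27  0.43 -0.2 ] [-0.19 -0.29 -0.69] [ 0.499 -0.203  0.103]
[-0.33  0.41 -0.22] [-0.17 -0.31 -0.69] [ 0.503 -0.192  0.116]
[-0.38  0.39 -0.25] [-0.14 -0.33 -0.69] [ 0.508 -0.181  0.13 ]
[-0.43  0.35 -0.27] [-0.1  -0.35 -0.7 ] [ 0.511 -0.171  0.144]
```

```bash
python3 - <<'E'
from plan import *
s=arm.read_state(); v=fit().x; q=np.array(s["qpos"])
def desc(q):
    p,A=fk(q,v); m=A.as_matrix(); return p.round(3),"z",m[:,2].round(2),"x",m[:,0].round(2)
for qm in ([.6,.3,-.2,2.2,1.4,.5,0.],[.8,.3,-.4,2.2,1.4,.5,0.],[.5,.2,0,2.2,1.4,.5,0.],[.4,.2,0.1,2.1,1.4,.6,0.],[.33,.25,0.12,2.1,1.4,.6,-.5]): print(desc(qm))
for p in((-.03,.0135,.14),(-.05,.0135,.2)):
  for q5 in(2.2,3,3.5):
    g,e=solve(*target(BX,p,np.radians(42),1),v,np.array([.9,.6,-.5,2.1,q5,.4,-.2])); print(p,g.round(2),e)
E
```

```text
(array([ 0.427, -0.406,  0.235]), 'z', array([ 0.26, -0.58, -0.78]), 'x', array([-0.64,  0.5 , -0.58]))
(array([ 0.429, -0.403,  0.233]), 'z', array([ 0.28, -0.54, -0.79]), 'x', array([-0.61,  0.53, -0.58]))
(array([ 0.393, -0.456,  0.3  ]), 'z', array([ 0.24, -0.67, -0.7 ]), 'x', array([-0.56,  0.5 , -0.67]))
(array([ 0.415, -0.505,  0.364]), 'z', array([ 0.21, -0.76, -0.61]), 'x', array([-0.5 ,  0.45, -0.74]))
(array([ 0.438, -0.483,  0.337]), 'z', array([ 0.22, -0.74, -0.63]), 'x', array([-0.11,  0.62, -0.77]))
(-0.03, 0.0135, 0.14) [ 1.06  0.56 -0.7   2.26  4.14  0.19 -1.79] 5.743027720172836e-06
(-0.03, 0.0135, 0.14) [ 1.06  0.56 -0.7   2.26  4.14  0.19 -1.79] 4.407383584153496e-06
(-0.03, 0.0135, 0.14) [ 1.06  0.56 -0.7   2.26  4.14  0.19 -1.79] 3.5624050788606668e-06
(-0.05, 0.0135, 0.2) [ 1.19  0.4  -0.83  2.32  4.38  0.19 -2.1 ] 0.03953250700919309
(-0.05, 0.0135, 0.2) [ 1.19  0.4  -0.83  2.32  4.38  0.19 -2.1 ] 0.03953254028097
(-0.05, 0.0135, 0.2) [ 1.19  0.4  -0.83  2.32  4.38  0.19 -2.1 ] 0.03953250124130572
```

```bash
python3 - <<'E'
from plan import *
s=arm.read_state(); v=fit().x; q=np.array(s["qpos"])
for d,w,p in rows(q,np.array([.6,.3,-.2,2.2,1.4,.5,0.]),v,20,s): print(d.round(2),w.round(2),p.round(3))
g,e=solve(*target(BX,(0,.0135,.085),np.radians(42),1),v,np.array([.9,.6,-.5,2.1,2.8,.4,-.2])); print(g.round(2),e)
E
```

```text
[-0.78  0.25  0.06] [-0.19 -0.35 -0.59] [ 0.524 -0.236  0.226]
[-0.76  0.2   0.06] [-0.18 -0.35 -0.6 ] [ 0.507 -0.25   0.219]
[-0.72  0.16  0.06] [-0.16 -0.34 -0.61] [ 0.491 -0.264  0.213]
[-0.69  0.12  0.07] [-0.15 -0.33 -0.62] [ 0.476 -0.279  0.209]
[-0.65  0.08  0.07] [-0.14 -0.32 -0.64] [ 0.463 -0.293  0.206]
[-0.61  0.05  0.06] [-0.13 -0.32 -0.65] [ 0.451 -0.307  0.204]
[-0.56  0.03  0.06] [-0.13 -0.31 -0.66] [ 0.441 -0.321  0.203]
[-0.52  0.01  0.06] [-0.12 -0.3  -0.67] [ 0.433 -0.334  0.203]
[-0.47 -0.01  0.05] [-0.12 -0.29 -0.67] [ 0.425 -0.346  0.204]
[-0.43 -0.02  0.04] [-0.11 -0.28 -0.68] [ 0.42  -0.358  0.206]
[-0.38 -0.02  0.04] [-0.11 -0.27 -0.69] [ 0.416 -0.368  0.208]
[-0.34 -0.02  0.03] [-0.1  -0.27 -0.7 ] [ 0.413 -0.378  0.21 ]
[-0.3  -0.02  0.02] [-0.1  -0.26 -0.71] [ 0.411 -0.386  0.213]
[-0.26 -0.01  0.  ] [-0.1  -0.25 -0.71] [ 0.411 -0.393  0.217]
[-0.22  0.01 -0.01] [-0.1  -0.24 -0.72] [ 0.412 -0.399  0.22 ]
[-0.19  0.02 -0.02] [-0.1  -0.24 -0.72] [ 0.414 -0.403  0.223]
[-0.16  0.04 -0.03] [-0.1  -0.23 -0.73] [ 0.416 -0.406  0.227]
[-0.13  0.07 -0.04] [-0.1  -0.23 -0.73] [ 0.419 -0.408  0.23 ]
[-0.11  0.09 -0.06] [-0.1  -0.22 -0.74] [ 0.423 -0.407  0.233]
[-0.09  0.12 -0.07] [-0.1  -0.22 -0.74] [ 0.427 -0.406  0.235]
[ 1.04  0.75 -0.72  2.19  3.58  0.19 -1.14] 4.477888309780496e-06
```

```bash
python3 -m crank '{"delta_pos":[[-0.8,0.25,0],[-0.75,0.2,0],[-0.7,0.15,0],[-0.7,0.1,0],[-0.65,0.1,0],[-0.6,0.05,0],[-0.55,0,0],[-0.5,0,0]],"rot":[[-0.2,-0.35,-0.6],[-0.2,-0.35,-0.6],[-0.15,-0.35,-0.6],[-0.15,-0.35,-0.6],[-0.15,-0.3,-0.65],[-0.15,-0.3,-0.65],[-0.15,-0.3,-0.65],[-0.1,-0.3,-0.65]],"gripper":[0.4,0.4,0.4,0.4,0.4,0.4,0.4,0.4]}' 40
cat > st.py <<'E'
from plan import *
s=arm.read_state(); rec(s); r=fit(); v=r.x; q=np.array(s["qpos"]); A=R.from_rotvec(s["tcp_rot"]).as_matrix()
print("t",round(s["t"],2),"q",q.round(2),"fit",v.round(3),"maxres mm",np.abs(r.fun[:-4]).max()*1e3, "\np",s["tcp_pos"].round(3),"x",A[:,0].round(2),"z",A[:,2].round(2))
E
python3 - <<'E'
from st import *
for d,w,p in rows(q,np.array([.6,.3,-.2,2.2,1.4,.5,0.]),v,12,s): print(d.round(2),w.round(2),p.round(3))
E
```

```text
t: 5.95
tcp_pos: [0.4201, -0.3344, 0.211]
tcp_rot: [2.494, 1.495, -0.088]
ft_force: [-0.8, -0.1, -0.4]
opening: 0.0598
t 5.95 q [ 0.28  0.33  0.22  2.02  0.17  0.63 -0.14] fit [ 0.379  0.514  0.423  0.367 -0.029 -0.029 -0.019 -0.031] maxres mm 4.192446507761266 
p [ 0.42  -0.334  0.211] x [ 0.48  0.86 -0.17] z [ 0.07 -0.23 -0.97]
[-0.42 -0.08  0.11] [-0.04 -0.3  -0.67] [ 0.41  -0.346  0.213]
[-0.38 -0.06  0.1 ] [-0.05 -0.29 -0.68] [ 0.404 -0.356  0.212]
[-0.33 -0.04  0.08] [-0.06 -0.28 -0.69] [ 0.4   -0.366  0.213]
[-0.29 -0.02  0.07] [-0.07 -0.27 -0.69] [ 0.398 -0.375  0.214]
[-0.26  0.01  0.06] [-0.08 -0.26 -0.7 ] [ 0.397 -0.383  0.215]
[-0.23  0.04  0.04] [-0.09 -0.26 -0.7 ] [ 0.398 -0.389  0.217]
[-0.2   0.07  0.02] [-0.1  -0.25 -0.71] [ 0.401 -0.395  0.219]
[-0.18  0.1   0.01] [-0.11 -0.25 -0.71] [ 0.405 -0.399  0.222]
[-0.17  0.13 -0.01] [-0.12 -0.25 -0.71] [ 0.41  -0.402  0.224]
[-0.16  0.16 -0.02] [-0.12 -0.25 -0.71] [ 0.416 -0.403  0.227]
[-0.15  0.2  -0.04] [-0.13 -0.25 -0.71] [ 0.423 -0.402  0.23 ]
[-0.15  0.23 -0.06] [-0.14 -0.25 -0.71] [ 0.431 -0.4    0.232]
```

```bash
python3 -m crank '{"delta_pos":[[-0.4,-0.1,0],[-0.35,-0.05,0],[-0.3,0,0],[-0.3,0,0],[-0.25,0,0],[-0.2,0,0],[-0.2,0.1,0],[-0.2,0.1,0]],"rot":[[-0.05,-0.3,-0.7],[-0.05,-0.3,-0.7],[-0.05,-0.3,-0.7],[-0.05,-0.3,-0.7],[-0.1,-0.25,-0.7],[-0.1,-0.25,-0.7],[-0.1,-0.25,-0.7],[-0.1,-0.25,-0.7]],"gripper":[0.4,0.4,0.4,0.4,0.4,0.4,0.4,0.4]}' 40
sed -i 's/h,L1,L2,L3,b1,b2,a1,a2=v.*/h,L1,L2,L3,b1,b2,a1,a2,a3,b3=v/; s/\[-a1,b2,L2\]/[a3,b2,L2]/; s/\[a2,0,L3\]/[a2,b3,L3]/; s/.23,0,0,0,0\]/.23,0,0,0,0,0,0]/' kin.py
python3 - <<'E'
from st import *
print((r.fun[:-6]*1e3).round(1))
g,e=solve(*target(BX,(0,.0135,.085),np.radians(42),1),v,np.array([.9,.6,-.5,2.1,2.8,.4,-.2])); print(g.round(2),e)
for d,w,p in rows(q,g,v,24,s): print(d.round(2),w.round(2),p.round(3))
E
```

```text
t: 6.75
tcp_pos: [0.3971, -0.3884, 0.2261]
tcp_rot: [1.498, 2.23, -0.512]
ft_force: [0.3, 0.0, 0.6]
opening: 0.0598
t 6.75 q [0.16 0.29 0.31 2.18 0.84 0.45 0.1 ] fit [ 0.389  0.507  0.424  0.375 -0.029 -0.029 -0.024 -0.035  0.015  0.   ] maxres mm 5.127356610413552 
p [ 0.397 -0.388  0.226] x [-0.34  0.78 -0.52] z [ 0.13 -0.51 -0.85]
[ 1.3  1.8 -1.3  2.   1.1 -5.1  1.7  0.3  2.2 -1.8 -3.6  2.2 -1.8  3.1
  2. ]
[ 1.03  0.73 -0.7   2.2   3.67  0.19 -1.25] 4.30656048737865e-06
[-0.18  0.15  0.25] [-0.02 -0.21 -0.4 ] [ 0.402 -0.392  0.224]
[-0.14  0.21  0.25] [-0.05 -0.19 -0.4 ] [ 0.411 -0.396  0.219]
[-0.1   0.26  0.25] [-0.09 -0.17 -0.39] [ 0.42  -0.399  0.214]
[-0.06  0.3   0.24] [-0.12 -0.16 -0.39] [ 0.43  -0.4    0.208]
[-0.03  0.35  0.24] [-0.15 -0.14 -0.38] [ 0.44  -0.399  0.201]
[0.   0.39 0.23] [-0.19 -0.13 -0.37] [ 0.451 -0.395  0.193]
[0.03 0.43 0.22] [-0.21 -0.11 -0.36] [ 0.462 -0.39   0.185]
[0.06 0.46 0.21] [-0.24 -0.1  -0.35] [ 0.472 -0.383  0.176]
[0.08 0.49 0.2 ] [-0.27 -0.09 -0.34] [ 0.482 -0.375  0.167]
[0.09 0.52 0.19] [-0.29 -0.08 -0.33] [ 0.492 -0.365  0.158]
[0.1  0.54 0.17] [-0.31 -0.07 -0.32] [ 0.501 -0.353  0.149]
[0.11 0.55 0.16] [-0.32 -0.07 -0.3 ] [ 0.508 -0.34   0.14 ]
[0.11 0.57 0.15] [-0.34 -0.07 -0.29] [ 0.516 -0.326  0.131]
[0.11 0.57 0.14] [-0.35 -0.06 -0.28] [ 0.522 -0.311  0.123]
[0.1  0.58 0.13] [-0.35 -0.07 -0.27] [ 0.527 -0.295  0.116]
[0.09 0.58 0.11] [-0.36 -0.07 -0.27] [ 0.531 -0.279  0.109]
[0.08 0.57 0.1 ] [-0.36 -0.07 -0.26] [ 0.534 -0.263  0.103]
[0.06 0.56 0.09] [-0.36 -0.08 -0.25] [ 0.537 -0.247  0.098]
[0.04 0.54 0.08] [-0.35 -0.08 -0.25] [ 0.538 -0.231  0.094]
[0.02 0.52 0.07] [-0.34 -0.09 -0.25] [ 0.539 -0.216  0.091]
[-0.01  0.49  0.06] [-0.33 -0.1  -0.25] [ 0.54  -0.201  0.089]
[-0.03  0.46  0.05] [-0.32 -0.1  -0.25] [ 0.54  -0.187  0.089]
[-0.06  0.43  0.04] [-0.3  -0.11 -0.26] [ 0.54  -0.174  0.089]
[-0.08  0.39  0.03] [-0.28 -0.12 -0.26] [ 0.539 -0.162  0.089]
```

```bash
python3 -m crank '{"delta_pos":[[-0.3,0.35,0.3],[-0.2,0.55,0.3],[0,0.65,0.3],[0,0.75,0.3],[0.1,0.9,0.3],[0.2,1,0.2],[0.2,1,0.2],[0,0,0]],"rot":[[-0.1,-0.4,-0.8],[-0.2,-0.35,-0.8],[-0.35,-0.3,-0.75],[-0.45,-0.25,-0.7],[-0.5,-0.2,-0.7],[-0.6,-0.15,-0.65],[-0.6,-0.15,-0.6],[0,0,0]],"gripper":[0.4,0.4,0.4,0.4,0.4,0.4,0.4,0.4]}' 40
python3 - <<'E'
from st import *
print((r.fun[-24:-6]*1e3).round(1))
g,e=solve(*target(BX,(-.01,.0135,.095),np.radians(42),1),v,np.array([.9,.6,-.5,2.1,2.8,.4,-.2])); print(g.round(2),e)
for d,w,p in rows(q,g,v,10,s): print(d.round(2),w.round(2),p.round(3))
E
```

```text
t: 7.55
tcp_pos: [0.4795, -0.3482, 0.1676]
tcp_rot: [0.607, 2.464, -0.443]
ft_force: [-0.5, -0.5, 1.0]
opening: 0.0599
t 7.55 q [ 0.37  0.41  0.04  2.29  2.28  0.28 -0.74] fit [ 0.339  0.508  0.418  0.32  -0.029 -0.029  0.015 -0.     0.002 -0.001] maxres mm 9.12186443718177 
p [ 0.479 -0.348  0.168] x [-0.74  0.32 -0.59] z [ 0.44 -0.43 -0.79]
[ 0.3  0.5 -0.6  9.1  0.6 -7.6 -2.8 -2.3  1.2 -1.6  0.1  2.9 -2.7  2.
  3.2 -1.7  3.2  0.9]
[ 1.23  0.77 -0.96  2.32  2.84  0.22 -0.37] 2.541014045252818e-07
[0.65 0.63 0.47] [-0.35  0.22 -0.53] [ 0.479 -0.329  0.142]
[0.55 0.68 0.44] [-0.4   0.17 -0.49] [ 0.481 -0.311  0.119]
[0.43 0.72 0.39] [-0.43  0.1  -0.45] [ 0.482 -0.292  0.099]
[0.28 0.74 0.33] [-0.46  0.02 -0.42] [ 0.485 -0.272  0.083]
[0.13 0.74 0.26] [-0.46 -0.06 -0.39] [ 0.489 -0.252  0.072]
[-0.04  0.71  0.18] [-0.45 -0.15 -0.37] [ 0.494 -0.231  0.066]
[-0.21  0.65  0.1 ] [-0.43 -0.24 -0.35] [ 0.501 -0.212  0.065]
[-0.38  0.57  0.01] [-0.39 -0.33 -0.34] [ 0.51  -0.194  0.071]
[-0.54  0.47 -0.09] [-0.33 -0.41 -0.34] [ 0.519 -0.178  0.082]
[-0.7   0.34 -0.19] [-0.25 -0.48 -0.35] [ 0.53  -0.165  0.099]
```

```bash
cat > g.py <<'E'
import sys
from ik import *
from cell import arm
def go(F,p,tilt,flip=1):
    s=arm.read_state(); P,A=target(F,p,np.radians(tilt),flip); Rc=R.from_rotvec(s["tcp_rot"])
    d=Rc.inv().apply(P-s["tcp_pos"])/.03; w=(Rc.inv()*A).as_rotvec()/.15
    z=Rc.as_matrix()[:,2]
    print("t",round(s["t"],2),"loc",(loc(F,s["tcp_pos"])*1e3).round(1),"z",z.round(2),"f",np.round(s["ft_force"],1),"open",round(s["opening"],4),"q",s["qpos"].round(2))
    print("shift",d.round(2),"turn",w.round(2))
if __name__=="__main__":
    a=eval(sys.argv[1]); go({"b":BX,"t":TR}[a[0]],a[1],a[2])
E
python3 g.py '("b",(-.01,.0135,.1),42)'
```

```text
t 7.55 loc [-109.8 -148.   163.1] z [ 0.44 -0.43 -0.79] f [-0.5 -0.5  1. ] open 0.0599 q [ 0.37  0.41  0.04  2.29  2.28  0.28 -0.74]
shift [ 1.96  6.37 -0.22] turn [-4.35 -1.08 -3.55]
```

```bash
cat >> g.py <<'E'
    if len(a)>3:
        n=a[3]; F={"b":BX,"t":TR}[a[0]]; s=arm.read_state(); P,A=target(F,a[1],np.radians(a[2]),1); Rc=R.from_rotvec(s["tcp_rot"]); w=(Rc.inv()*A).as_rotvec()
        for k in range(n):
            B=Rc*R.from_rotvec(w*k/n); print((B.inv().apply(P-s["tcp_pos"])/n/.03).round(2),(w/n/.15).round(2))
E
python3 g.py '("b",(-.01,.0135,.1),42,8)'
```

```text
t 7.55 loc [-109.8 -148.   163.1] z [ 0.44 -0.43 -0.79] f [-0.5 -0.5  1. ] open 0.0599 q [ 0.37  0.41  0.04  2.29  2.28  0.28 -0.74]
shift [ 1.96  6.37 -0.22] turn [-4.35 -1.08 -3.55]
[ 0.25  0.8  -0.03] [-0.54 -0.13 -0.44]
[0.19 0.81 0.03] [-0.54 -0.13 -0.44]
[0.14 0.82 0.1 ] [-0.54 -0.13 -0.44]
[0.09 0.81 0.16] [-0.54 -0.13 -0.44]
[0.04 0.8  0.23] [-0.54 -0.13 -0.44]
[-0.01  0.78  0.29] [-0.54 -0.13 -0.44]
[-0.05  0.75  0.35] [-0.54 -0.13 -0.44]
[-0.1   0.72  0.41] [-0.54 -0.13 -0.44]
```

```bash
python3 -m crank '{"delta_pos":[[0.25,0.8,0],[0.2,0.8,0.05],[0.15,0.8,0.1],[0.1,0.8,0.15],[0.05,0.8,0.25],[0,0.8,0.3],[-0.05,0.75,0.35],[-0.1,0.7,0.4]],"rot":[[-0.55,-0.15,-0.45],[-0.55,-0.15,-0.45],[-0.55,-0.15,-0.45],[-0.55,-0.15,-0.45],[-0.55,-0.15,-0.45],[-0.55,-0.15,-0.45],[-0.55,-0.15,-0.45],[-0.5,-0.1,-0.4]],"gripper":[0.4,0.4,0.4,0.4,0.4,0.4,0.4,0.4]}' 40
python3 g.py '("b",(-.01,.0135,.09),42,8)'; python3 -c 'from st import *'
```

```text
t: 8.35
tcp_pos: [0.5161, -0.1759, 0.0967]
tcp_rot: [-0.31, 2.409, 0.117]
ft_force: [0.8, 0.1, -0.4]
opening: 0.0599
t 8.35 loc [-26.2   7.   92.2] z [ 0.63  0.17 -0.75] f [ 0.8  0.1 -0.4] open 0.0599 q [ 1.09  0.71 -0.77  2.32  3.3   0.25 -0.89]
shift [-0.35  0.23  0.41] turn [-0.13 -0.11 -0.15]
[-0.04  0.03  0.05] [-0.02 -0.01 -0.02]
[-0.04  0.03  0.05] [-0.02 -0.01 -0.02]
[-0.04  0.03  0.05] [-0.02 -0.01 -0.02]
[-0.04  0.03  0.05] [-0.02 -0.01 -0.02]
[-0.04  0.03  0.05] [-0.02 -0.01 -0.02]
[-0.04  0.03  0.05] [-0.02 -0.01 -0.02]
[-0.04  0.03  0.05] [-0.02 -0.01 -0.02]
[-0.04  0.03  0.05] [-0.02 -0.01 -0.02]
t 8.35 q [ 1.09  0.71 -0.77  2.32  3.3   0.25 -0.89] fit [ 0.34   0.513  0.416  0.321 -0.03  -0.03   0.017 -0.002  0.009 -0.   ] maxres mm 7.51720269662659 
p [ 0.516 -0.176  0.097] x [-0.73 -0.19 -0.66] z [ 0.63  0.17 -0.75]
```

```bash
python3 -m crank '{"delta_pos":[[-0.15,0.1,0.2],[-0.15,0.1,0.2],[-0.1,0,0.1],[0,0,0],[0,0,0],[0,0,0],[0,0,0],[0,0,0]],"rot":[[-0.1,-0.1,-0.1],[0,0,0],[0,0,0],[0,0,0],[0,0,0],[0,0,0],[0,0,0],[0,0,0]],"gripper":[0.4,0.4,0.4,0.4,0.4,0.4,0.4,0.4]}' 40
python3 g.py '("b",(.062,.0135,.0125),42,8)'
python3 - <<'E'
from h import *
from cell import arm
c=arm.read_camera("wrist"); cv2.imwrite("pics/w2.png",c["image"][:,:,::-1]); print(loc(BX,c["world_from_camera"][:3,3]).round(3)); pickle.dump(c,open("w2.pkl","wb"))
E
```

```text
t: 9.15
tcp_pos: [0.5305, -0.1681, 0.0905]
tcp_rot: [-0.319, 2.406, 0.122]
ft_force: [-0.2, 0.1, 0.1]
opening: 0.0598
t 9.15 loc [-10.2  10.5  86. ] z [ 0.63  0.17 -0.75] f [-0.2  0.1  0.1] open 0.0598 q [ 1.04  0.73 -0.75  2.3   3.29  0.26 -0.89]
shift [-0.2   0.15  3.43] turn [-0.08 -0.1  -0.11]
[-0.02  0.02  0.43] [-0.01 -0.01 -0.01]
[-0.02  0.02  0.43] [-0.01 -0.01 -0.01]
[-0.02  0.02  0.43] [-0.01 -0.01 -0.01]
[-0.02  0.02  0.43] [-0.01 -0.01 -0.01]
[-0.02  0.02  0.43] [-0.01 -0.01 -0.01]
[-0.02  0.01  0.43] [-0.01 -0.01 -0.01]
[-0.02  0.01  0.43] [-0.01 -0.01 -0.01]
[-0.02  0.01  0.43] [-0.01 -0.01 -0.01]
[-0.166  0.015  0.139]
```

View pics/w2.png

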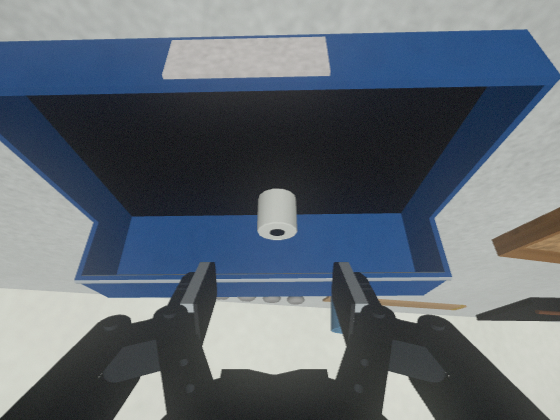

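The upside-down wrist view shows the prop upright under the cover. Its foot is at about (277,189), its top-face hole is at (277,232), and it sits between the fingers. I'll triangulate it now.

```bash
python3 - <<'E'
from h import *
c=pickle.load(open("w2.pkl","rb"))
for p in[(277,189.5,.0045),(277.5,232.5,.0365),(257.5,228,.0365),(298,228,.0365)]: print(loc(BX,ray(c,*p)).round(4))
# check points: back wall/floor corners (80,+-125,0), cover edge ends
for n,P in dict(bl=(.08,.125,0),br=(.08,-.125,0),el=(.036,.129,.0715),er=(.036,-.129,.0715),fl=(-.08,.125,0),fr=(-.08,-.125,0)).items(): print(n,proj(c,glob(BX,P)).round(0))
E
```

```text
[0.039  0.0137 0.    ]
[0.0528 0.0137 0.032 ]
[ 0.0445 -0.0017  0.032 ]
[0.0452 0.0297 0.032 ]
bl [[398. 213.]]
br [[129. 216.]]
el [[448. 272.]]
er [[ 72. 275.]]
fl [[513.  44.]]
fr [[-14.  54.]]
```

```bash
python3 -m crank '{"delta_pos":[[-0.05,0,0.5],[-0.05,0,0.5],[-0.05,0,0.5],[-0.05,0,0.5],[0,0,0.45],[0,0,0.3],[0,0,0],[0,0,0]],"rot":[[-0.04,-0.05,-0.05],[-0.04,-0.05,-0.05],[0,0,0],[0,0,0],[0,0,0],[0,0,0],[0,0,0],[0,0,0]],"gripper":[0.4,0.4,0.4,0.4,0.4,0.4,0.4,0.4]}' 40
python3 g.py '("b",(.064,.012,.0125),42)'
python3 - <<'E'
from h import *
from cell import arm
c=arm.read_camera("wrist"); cv2.imwrite("pics/w3.png",c["image"][:,:,::-1])
E
```

```text
t: 10.0
tcp_pos: [0.5902, -0.1515, 0.0285]
tcp_rot: [-0.339, 2.389, 0.133]
ft_force: [-0.6, 0.2, -0.9]
opening: 0.0597
t 10.0 loc [51.8  9.6 24. ] z [ 0.64  0.19 -0.74] f [-0.6  0.2 -0.9] open 0.0597 q [ 0.88  0.89 -0.65  2.19  3.26  0.36 -0.84]
shift [-0.05  0.08  0.56] turn [-0.    0.   -0.02]
```

View pics/w3.png

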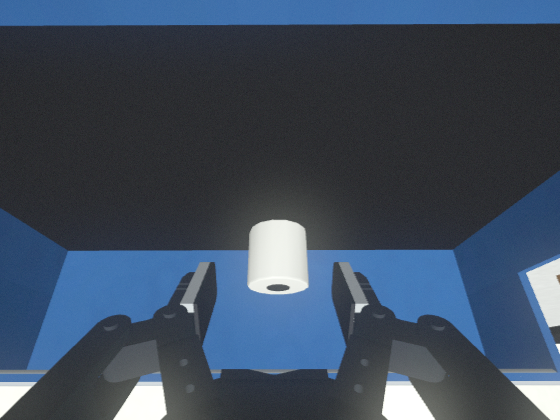

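The prop (columns 249 to 307) sits between the pads (216 and 333), with similar room on both sides. I'll advance the last 17 mm and close.

```bash
python3 -m crank '{"delta_pos":[[-0.05,0.05,0.3],[0,0,0.25],[0,0,0],[0,0,0],[0,0,0],[0,0,0],[0,0,0],[0,0,0]],"rot":[[0,0,0],[0,0,0],[0,0,0],[0,0,0],[0,0,0],[0,0,0],[0,0,0],[0,0,0]],"gripper":[0.4,0.4,0.4,-0.6,-0.6,-0.6,-0.6,-0.6]}' 40
python3 g.py '("b",(.064,.012,.0125),42)'
python3 - <<'E'
from h import *
from cell import arm
c=arm.read_camera("wrist"); cv2.imwrite("pics/w4.png",c["image"][:,:,::-1])
E
```

```text
t: 10.85
tcp_pos: [0.6019, -0.1475, 0.0175]
tcp_rot: [-0.338, 2.388, 0.13]
ft_force: [0.2, 0.0, -0.5]
opening: 0.0305
t 10.85 loc [64.1 10.2 13. ] z [ 0.64  0.19 -0.74] f [ 0.2  0.  -0.5] open 0.0305 q [ 0.84  0.91 -0.63  2.17  3.24  0.37 -0.84]
shift [0.01 0.06 0.01] turn [-0.01  0.   -0.02]
```

View pics/w4.png

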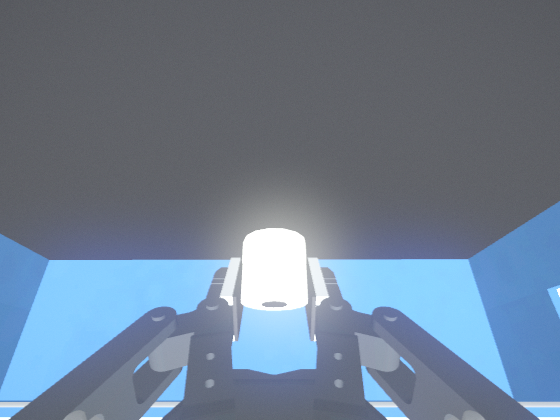

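```bash
python3 -m crank '{"delta_pos":[[0,0,-0.2],[0,0,-0.2],[0.3,0,-0.25],[0.3,0,-0.25],[0.3,0,-0.25],[0,0,0],[0,0,0],[0,0,0]],"rot":[[0,0,0],[0,0,0],[0,0,0],[0,0,0],[0,0,0],[0,0,0],[0,0,0],[0,0,0]],"gripper":[-0.6,-0.6,-0.6,-0.6,-0.6,-0.6,-0.6,-0.6]}' 40
python3 g.py '("b",(-.03,.012,.13),42,8)'
python3 - <<'E'
from h import *
from cell import arm
c=arm.read_camera("wrist"); cv2.imwrite("pics/w5.png",c["image"][:,:,::-1])
E
```

```text
t: 11.7
tcp_pos: [0.5554, -0.1615, 0.0255]
tcp_rot: [-0.336, 2.389, 0.13]
ft_force: [1.2, -0.6, -0.6]
opening: 0.0303
t 11.7 loc [15.6  9.8 21. ] z [ 0.64  0.19 -0.74] f [ 1.2 -0.6 -0.6] open 0.0303 q [ 0.94  0.89 -0.66  2.25  3.3   0.39 -0.83]
shift [-1.3   0.07 -3.72] turn [-0.02 -0.   -0.03]
[-0.16  0.01 -0.46] [-0. -0. -0.]
[-0.16  0.01 -0.46] [-0. -0. -0.]
[-0.16  0.01 -0.46] [-0. -0. -0.]
[-0.16  0.01 -0.46] [-0. -0. -0.]
[-0.16  0.01 -0.46] [-0. -0. -0.]
[-0.16  0.01 -0.46] [-0. -0. -0.]
[-0.16  0.01 -0.46] [-0. -0. -0.]
[-0.16  0.01 -0.46] [-0. -0. -0.]
```

View pics/w5.png

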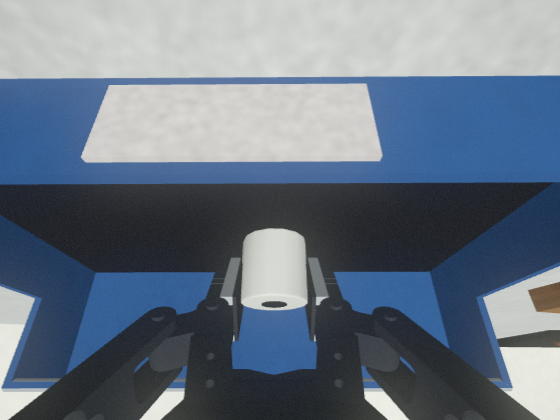

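```bash
python3 -m crank '{"delta_pos":[[-0.25,0,-0.5],[-0.25,0,-0.5],[-0.25,0,-0.5],[-0.25,0,-0.5],[-0.25,0,-0.45],[0,0,-0.3],[0,0,0],[0,0,0]],"rot":[[0,0,0],[0,0,0],[0,0,0],[0,0,0],[0,0,0],[0,0,0],[0,0,0],[0,0,0]],"gripper":[-0.6,-0.6,-0.6,-0.6,-0.6,-0.6,-0.6,-0.6]}' 40
python3 - <<'E'
from st import *
print(loc(BX,s["tcp_pos"]),s["opening"])
for yaw in(.1,.285,.5,.7,.9):
  for z in(.013,.09):
    F=(TR[0],TR[1],yaw,TR[3]); g,e=solve(*target(F,(.013,0,z),np.radians(42),1),v,q); print(yaw,z,g.round(2),round(e,4))
E
```

```text
t: 12.55
tcp_pos: [0.5306, -0.167, 0.1147]
tcp_rot: [-0.341, 2.388, 0.132]
ft_force: [0.6, 1.1, -0.6]
opening: 0.031
t 12.55 q [ 1.11  0.69 -0.82  2.29  3.32  0.21 -0.92] fit [ 0.341  0.517  0.415  0.322 -0.03  -0.03   0.018 -0.003  0.013  0.   ] maxres mm 6.578671046740259 
p [ 0.531 -0.167  0.115] x [-0.71 -0.21 -0.67] z [ 0.64  0.19 -0.74]
[-0.00980322  0.01150699  0.11017319] 0.031018267915857694
0.1 0.013 [ 0.06  0.94 -0.8   2.33  2.33  1.06 -0.89] 0.0
0.1 0.09 [ 0.08  0.72 -0.83  2.35  2.16  0.9  -0.82] 0.0
0.285 0.013 [ 0.13  0.92 -0.76  2.35  2.52  0.93 -0.82] 0.0
0.285 0.09 [ 0.13  0.69 -0.78  2.37  2.38  0.75 -0.8 ] 0.0
0.5 0.013 [ 0.21  0.9  -0.72  2.34  2.75  0.74 -0.75] 0.0
0.5 0.09 [ 0.2   0.68 -0.72  2.36  2.66  0.57 -0.79] 0.0
0.7 0.013 [ 0.28  0.9  -0.69  2.3   2.98  0.56 -0.72] 0.0
0.7 0.09 [ 0.3   0.69 -0.72  2.31  2.95  0.4  -0.82] 0.0
0.9 0.013 [ 0.37  0.91 -0.71  2.23  3.23  0.35 -0.73] 0.0
0.9 0.09 [ 0.43  0.73 -0.79  2.25  3.23  0.22 -0.84] 0.0
```

```bash
sed -i 's/"t":TR/"t":(.5417,.182,.6,.009)/g' g.py; python3 g.py '("t",(.013,0,.1),42,14)'
```

```text
t 12.55 loc [-206.3 -281.8  105.7] z [ 0.64  0.19 -0.74] f [ 0.6  1.1 -0.6] open 0.031 q [ 1.11  0.69 -0.82  2.29  3.32  0.21 -0.92]
shift [-2.86 11.2   2.84] turn [-1.41  0.01 -1.57]
[-0.2  0.8  0.2] [-0.1   0.   -0.11]
[-0.22  0.79  0.22] [-0.1   0.   -0.11]
[-0.23  0.79  0.23] [-0.1   0.   -0.11]
[-0.24  0.78  0.24] [-0.1   0.   -0.11]
[-0.26  0.77  0.25] [-0.1   0.   -0.11]
[-0.27  0.76  0.26] [-0.1   0.   -0.11]
[-0.28  0.75  0.27] [-0.1   0.   -0.11]
[-0.3   0.74  0.28] [-0.1   0.   -0.11]
[-0.31  0.74  0.3 ] [-0.1   0.   -0.11]
[-0.32  0.73  0.31] [-0.1   0.   -0.11]
[-0.33  0.72  0.32] [-0.1   0.   -0.11]
[-0.34  0.7   0.33] [-0.1   0.   -0.11]
[-0.36  0.69  0.34] [-0.1   0.   -0.11]
[-0.37  0.68  0.35] [-0.1   0.   -0.11]
```

```bash
python3 -m crank '{"delta_pos":[[-0.2,0.8,0.2],[-0.2,0.8,0.2],[-0.25,0.8,0.2],[-0.25,0.8,0.25],[-0.25,0.75,0.25],[-0.25,0.75,0.25],[-0.3,0.75,0.25],[-0.3,0.75,0.3]],"rot":[[-0.1,0,-0.1],[-0.1,0,-0.1],[-0.1,0,-0.1],[-0.1,0,-0.1],[-0.1,0,-0.1],[-0.1,0,-0.1],[-0.1,0,-0.1],[-0.1,0,-0.1]],"gripper":[-0.6,-0.6,-0.6,-0.6,-0.6,-0.6,-0.6,-0.6]}' 40
python3 g.py '("t",(.013,0,.08),42,7)'
```

```text
t: 13.35
tcp_pos: [0.5431, 0.0417, 0.1078]
tcp_rot: [-0.539, 2.362, 0.226]
ft_force: [0.5, 0.1, -0.9]
opening: 0.0308
t 13.35 loc [ -78.  -116.6   98.8] z [ 0.6   0.3  -0.74] f [ 0.5  0.1 -0.9] open 0.0308 q [ 0.57  0.65 -0.72  2.4   3.04  0.43 -0.92]
shift [-1.35  4.28  2.14] turn [-0.58 -0.   -0.79]
[-0.19  0.61  0.31] [-0.08 -0.   -0.11]
[-0.2   0.6   0.31] [-0.08 -0.   -0.11]
[-0.21  0.6   0.32] [-0.08 -0.   -0.11]
[-0.22  0.59  0.33] [-0.08 -0.   -0.11]
[-0.23  0.58  0.34] [-0.08 -0.   -0.11]
[-0.24  0.57  0.34] [-0.08 -0.   -0.11]
[-0.25  0.56  0.35] [-0.08 -0.   -0.11]
```

```bash
python3 -m crank '{"delta_pos":[[-0.2,0.6,0.3],[-0.2,0.6,0.3],[-0.2,0.6,0.3],[-0.2,0.6,0.35],[-0.25,0.6,0.35],[-0.25,0.6,0.35],[-0.25,0.55,0.35],[0,0,0]],"rot":[[-0.1,0,-0.1],[-0.1,0,-0.1],[-0.1,0,-0.1],[-0.1,0,-0.1],[-0.1,0,-0.1],[-0.1,0,-0.1],[-0.05,0,-0.1],[0,0,0]],"gripper":[-0.6,-0.6,-0.6,-0.6,-0.6,-0.6,-0.6,-0.6]}' 40
python3 g.py '("t",(.013,0,.014),42)'
python3 - <<'E'
from h import *
from cell import arm
c=arm.read_camera("wrist"); cv2.imwrite("pics/w6.png",c["image"][:,:,::-1])
E
```

```text
t: 14.15
tcp_pos: [0.5491, 0.2025, 0.0826]
tcp_rot: [-0.724, 2.325, 0.303]
ft_force: [0.6, -0.0, -0.9]
opening: 0.0306
t 14.15 loc [17.7 12.7 73.6] z [ 0.54  0.39 -0.75] f [ 0.6 -0.  -0.9] open 0.0306 q [ 0.18  0.72 -0.67  2.33  2.85  0.52 -0.87]
shift [ 1.44 -0.46  1.37] turn [ 0.15 -0.03 -0.03]
```

View pics/w6.png

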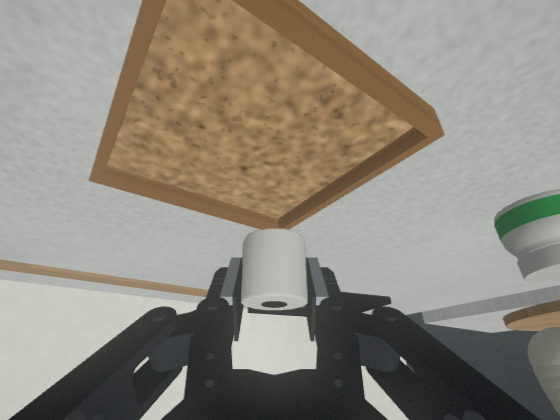

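The prop is held upright over the tray. I'll lower it in two steps.

```bash
python3 -m crank '{"delta_pos":[[0.3,-0.1,0.25],[0.3,-0.1,0.25],[0.3,-0.1,0.25],[0.25,-0.1,0.25],[0.1,0,0.15],[0,0,0],[0,0,0],[0,0,0]],"rot":[[0.05,0,0],[0.05,0,0],[0.05,0,0],[0,0,0],[0,0,0],[0,0,0],[0,0,0],[0,0,0]],"gripper":[-0.6,-0.6,-0.6,-0.6,-0.6,-0.6,-0.6,-0.6]}' 40
python3 g.py '("t",(.013,0,.014),42)'
```

```text
t: 15.0
tcp_pos: [0.5509, 0.1838, 0.0274]
tcp_rot: [-0.707, 2.332, 0.27]
ft_force: [-0.3, 0.3, -0.9]
opening: 0.0308
t 15.0 loc [ 8.6 -3.7 18.4] z [ 0.55  0.37 -0.75] f [-0.3  0.3 -0.9] open 0.0308 q [ 0.18  0.86 -0.63  2.34  2.9   0.65 -0.84]
shift [-0.01  0.12  0.21] turn [-0.04 -0.06 -0.06]
```

```bash
python3 -m crank '{"delta_pos":[[0.03,0,0.04],[0.03,0,0.04],[0.03,0,0.03],[0.02,0,0.03],[0,0,0],[0,0,0],[0,0,0],[0,0,0]],"rot":[[0,0,0],[0,0,0],[0,0,0],[0,0,0],[0,0,0],[0,0,0],[0,0,0],[0,0,0]],"gripper":[-0.6,-0.6,-0.6,-0.6,-0.6,-0.6,-0.6,-0.6]}' 40
python3 g.py '("t",(.013,0,.014),42)'
```

```text
t: 15.8
tcp_pos: [0.5516, 0.1843, 0.0229]
tcp_rot: [-0.707, 2.33, 0.269]
ft_force: [-0.3, -0.1, -1.2]
opening: 0.0303
t 15.8 loc [ 9.5 -3.7 13.9] z [ 0.55  0.37 -0.75] f [-0.3 -0.1 -1.2] open 0.0303 q [ 0.17  0.87 -0.63  2.34  2.9   0.66 -0.84]
shift [-0.09  0.13  0.07] turn [-0.04 -0.05 -0.05]
```

```bash
python3 -m crank '{"delta_pos":[[0.02,0,0.02],[0.02,0,0.02],[0.02,0,0.02],[0,0,0],[0,0,0],[0,0,0],[0,0,0],[0,0,0]],"rot":[[0,0,0],[0,0,0],[0,0,0],[0,0,0],[0,0,0],[0,0,0],[0,0,0],[0,0,0]],"gripper":[-0.6,-0.6,-0.6,-0.6,-0.6,-0.6,-0.6,-0.6]}' 40
python3 g.py '("t",(.013,0,.014),42)'
```

```text
t: 16.6
tcp_pos: [0.5518, 0.1843, 0.0218]
tcp_rot: [-0.708, 2.326, 0.268]
ft_force: [-1.3, -1.1, 2.3]
opening: 0.0303
t 16.6 loc [ 9.6 -3.8 12.8] z [ 0.55  0.37 -0.75] f [-1.3 -1.1  2.3] open 0.0303 q [ 0.17  0.88 -0.63  2.34  2.91  0.67 -0.84]
shift [-0.11  0.13  0.05] turn [-0.05 -0.03 -0.04]
```

The vertical force rose by about 3.5 N, so the prop is on the cork. Now I'll release it.

```bash
python3 -m crank '{"delta_pos":[[0,0,0],[0,0,0],[0,0,0],[0,0,0],[0,0,0],[0,0,0],[0,0,0],[0,0,0]],"rot":[[0,0,0],[0,0,0],[0,0,0],[0,0,0],[0,0,0],[0,0,0],[0,0,0],[0,0,0]],"gripper":[-0.6,-0.2,0,0.2,0.4,0.4,0.4,0.4]}' 40
python3 g.py '("t",(.013,0,.014),42)'
python3 - <<'E'
from h import *
from cell import arm
c=arm.read_camera("wrist"); cv2.imwrite("pics/w7.png",c["image"][:,:,::-1])
E
```

```text
t: 17.4
tcp_pos: [0.5519, 0.1844, 0.0218]
tcp_rot: [-0.708, 2.326, 0.268]
ft_force: [0.8, -0.9, 1.2]
opening: 0.0594
t 17.4 loc [ 9.7 -3.8 12.8] z [ 0.55  0.37 -0.75] f [ 0.8 -0.9  1.2] open 0.0594 q [ 0.17  0.88 -0.63  2.34  2.91  0.67 -0.84]
shift [-0.11  0.13  0.04] turn [-0.05 -0.03 -0.04]
```

View pics/w7.png

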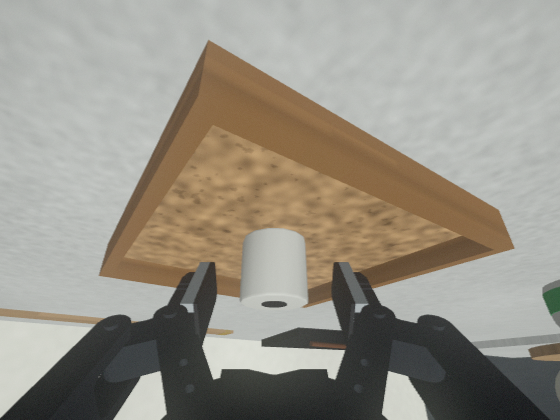

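The prop stands free between the open pads. I'll back straight out along the tool axis.

```bash
python3 -m crank '{"delta_pos":[[0,0,-0.3],[0,0,-0.5],[0,0,-0.6],[0,0,-0.6],[0,0,-0.6],[0,0,-0.6],[0,0,-0.4],[0,0,0]],"rot":[[0,0,0],[0,0,0],[0,0,0],[0,0,0],[0,0,0],[0,0,0],[0,0,0],[0,0,0]],"gripper":[0.4,0.4,0.4,0.4,0.4,0.4,0.4,0.4]}' 40
python3 g.py '("t",(-.05,0,.1),42)'
python3 - <<'E'
from h import *
from cell import arm
for n in("wrist","top","scene"):
    c=arm.read_camera(n); cv2.imwrite(f"pics/{n}8.png",c["image"][:,:,::-1])
E
```

```text
t: 18.25
tcp_pos: [0.5144, 0.1567, 0.0801]
tcp_rot: [-0.705, 2.322, 0.258]
ft_force: [0.1, -0.3, -1.0]
opening: 0.0601
t 18.25 loc [-36.8  -5.4  71.1] z [ 0.56  0.36 -0.74] f [ 0.1 -0.3 -1. ] open 0.0601 q [ 0.64  1.03 -1.25  2.43  2.35  0.82 -0.11]
shift [-0.32  0.17 -1.01] turn [-0.11 -0.01 -0.03]
```

View pics/wrist8.png

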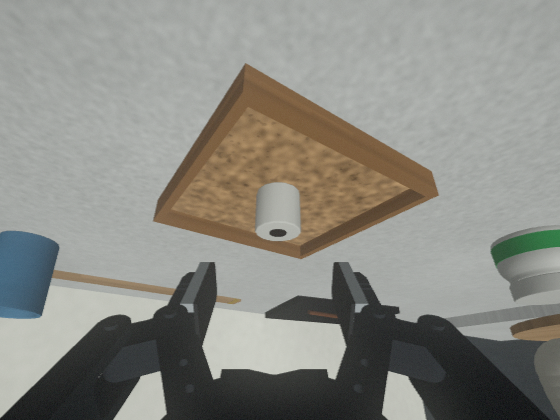

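View pics/scene8.png

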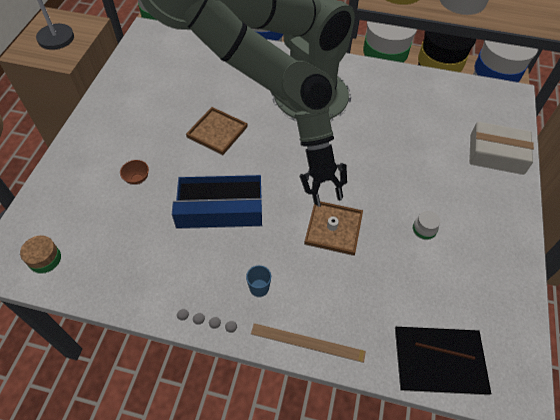

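View pics/top8.png

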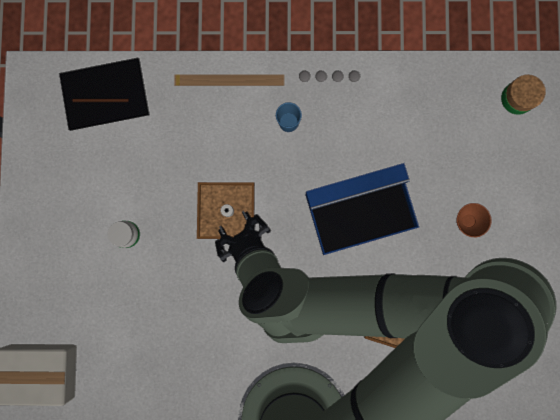

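```bash
python3 - <<'E'
from cell import arm
s=arm.read_state(); print(s["qpos"].round(4),s["qd"].round(4),s["ft_force"],s["t"])
E
```

```text
[ 0.6312  1.0253 -1.2402  2.4326  2.3562  0.8173 -0.1208] [-0.0387 -0.0276  0.0368 -0.0011  0.0192 -0.0124 -0.0241] [-0.72719332 -0.130075    0.25358598] 18.4
```

```bash
python3 -m crank '{"delta_pos":[[-0.3,0,-0.05],[-0.4,0,-0.05],[-0.4,0,-0.05],[-0.4,0,-0.05],[0,0,0],[0,0,0],[0,0,0],[0,0,0]],"rot":[[0,0,0],[0,0,0],[0,0,0],[0,0,0],[0,0,0],[0,0,0],[0,0,0],[0,0,0]],"gripper":[0.4,0.4,0.4,0.4,0.4,0.4,0.4,0.4]}' 40
python3 -m crank '{"delta_pos":[[0,0,0],[0,0,0],[0,0,0],[0,0,0],[0,0,0],[0,0,0],[0,0,0],[0,0,0]],"rot":[[0,0,0],[0,0,0],[0,0,0],[0,0,0],[0,0,0],[0,0,0],[0,0,0],[0,0,0]],"gripper":[0.4,0.4,0.4,0.4,0.4,0.4,0.4,0.4]}' 40
python3 - <<'E'
from h import *
from cell import arm
s=arm.read_state(); print(s["qpos"].round(4),s["qd"].round(4),s["ft_force"].round(2),loc(TR,s["tcp_pos"]))
c=arm.read_camera("scene"); cv2.imwrite("pics/scene9.png",c["image"][:,:,::-1])
a=cv2.imread("pics/scene0.png").astype(int);b=c["image"][:,:,::-1].astype(int)
for n,(u,v) in dict(tub=(425,227),bowl=(134,172),cup=(259,281)).items(): print(n,np.abs(a-b)[v-22:v+22,u-22:u+22].mean().round(2))
E
```

```text
t: 19.2
tcp_pos: [0.5363, 0.1766, 0.1175]
tcp_rot: [-0.722, 2.318, 0.25]
ft_force: [-0.3, 0.9, 0.3]
opening: 0.0595
t: 20.0
tcp_pos: [0.5355, 0.1762, 0.1163]
tcp_rot: [-0.722, 2.32, 0.251]
ft_force: [0.5, -0.0, -0.2]
opening: 0.0599
[ 0.6046  0.9141 -1.2618  2.3681  2.227   0.7212 -0.0746] [-0.0017 -0.0021  0.0003 -0.0026  0.0007  0.0009 -0.0007] [ 0.46 -0.02 -0.24] [-0.00622831 -0.00583628  0.10725557]
tub 5.23
bowl 4.8
cup 4.68
```

View pics/scene9.png

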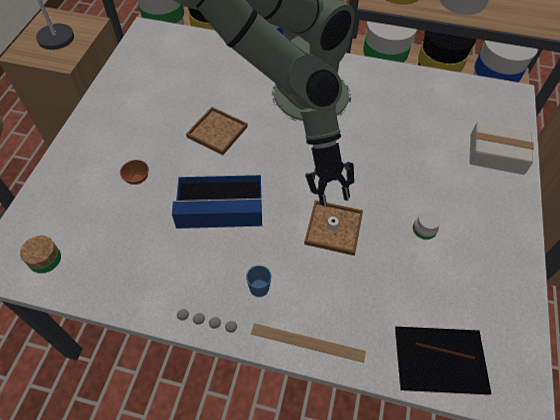

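The prop stands on the cork at about (333,222). The tub, bowl and cup are where they were (differences are at noise level), and the arm is at rest and clear.

```bash
python3 -c 'from cell import arm; print(arm.hand_in())'
```

```text
the job is handed in; nothing more can be done
None
```

The prop is standing upright and released near the middle of the cork floor of the left tray, and the job was handed in at about 20 s.

- **Finding the prop:** I did not feel across the floor. The edge of the prop showed past the cover in the top and wrist pictures, so I located it by camera, at about (52, 12) mm in the box_floor frame. The jaws then stopped on it at 30.5 mm.
- **First approach:** My first try at leaning the gripper ran joints 5 and 6 to the ends of their ranges, so I backed off. I turned the wrist over to the other configuration and went in leaning about 42 degrees.
- **Setting down:** I lowered the prop until the vertical force rose by about 3.5 N, with the grasp point about 27 mm above the cork. Then I opened the jaws and backed out.
- **Last checks:**
  - The scene picture before hand-in shows the prop in the tray.
  - The tub, bowl and cup are where they began.
  - The arm was still, with wrist force at noise level.
  - While backing out, joint 4 reached 2.4326 against its stated limit of 2.43. I moved it back to 2.37 before handing in, and no fault was reported.
- **Disagreement:** My fitted arm model was off by up to 9 mm, so I used it only to plan the wrist turn. Positions came from the measured pose.

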